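Dip the engine with the service dipstick and hold it level to be read

TASK

Check the oil level of the engine on the bench: take the service dipstick (the gauge rod with the stop collar) from the tool rack, push it down the engine's guide tube, without forcing it, until its collar sits on the tube's mouth, and draw it straight out again. Finish still holding it in the gripper: the rod level in the air, steady, with its tip above the drip tray and the whole gauge clear of everything, so that the tip can be read. Leave the other tools, the funnel and the tray where they are.

Things in the scene. Friction and masses are not known exactly. Their poses are not given: they have to be found in the camera images.
- gauge: Service dipstick, all on one axis, 0.08 to 0.15 kg: steel rod 8 mm thick, 120 mm long, tip tapered; steel stop collar 32 mm across, 8 mm thick, with a thumbscrew 8 mm out on its +x side; black plastic grip 22 mm across, 70 mm long. Origin: centre of the collar's underside. z runs from tip (z -120 mm) to grip (z 8 to 78). Starts upright, hanging by its collar in one of the rack's holes.
- gauge_tip (a point): The free end of the dipstick's rod, 120 mm below the collar's underside.
- guide_tube: Dipstick guide tube beside the engine: steel, 20 mm outside, 14 mm bore, 128 mm long, flaring over its top 14 mm to a mouth 29 mm outside, 22 mm inside. Origin: centre of the mouth's rim, 165 mm above the bench; z points out of the tube along its axis, which leans 17 degrees from vertical, mouth away from the engine. Fixed. The gauge's collar stops on the rim: origins meet, z axes in line.
- engine: Small single-cylinder engine of grey aluminium on two timber bearers, fixed: about 430 mm long, 235 mm wide, 270 mm high. Origin: on the bench under the crankcase; x towards the cylinder head, y away from the guide tube, whose mouth is at x -30, y -170 mm. Its round cover is about 35 mm from the tube, the crankcase (200 mm high, starter motor on top 245 mm) 95 mm or more from the mouth.
- rack: Grey plate tool rack, fixed: flat top 240 x 60 mm, its upper face 140 mm above the bench, on two end legs with feet turned in under it. Three 12 mm holes on its long middle line at x = -75, 0 and +75 mm hold the dipstick, a stubby screwdriver and a T-key in any order. Origin: on the bench under the middle hole; x along the row of holes.
- drip_tray: Shallow open aluminium tray, 220 mm (its x) by 160 mm (its y), 40 mm high, walls 4 mm, loose on the bench and empty. Origin: centre of its underside.
- screwdriver: Stubby screwdriver hanging in the rack, not to be moved: 8 mm shaft 88 mm long below the plate, black grip 30 mm in diameter and 42 mm high above it. Origin: underside of the grip.
- tee_key: T-handled key hanging in the rack, not to be moved: thin dark leg below the plate, crossbar 76 mm long (along its y) and 10 mm thick lying on the plate, square to the row of holes. Origin: middle of the crossbar's underside.
- spanner: Steel combination spanner 175 mm long, 9 mm thick, lying flat on the bench near the robot, not to be moved. Origin: centre of its underside.
- funnel: Black plastic funnel standing on its wide mouth, 90 mm across and 95 mm high, towards the far side of the bench, not to be moved. Origin: centre of its underside.
Mind the look-alikes: they are no part of the job. Of the things like the rack, leave any that is pink; of the rest the larger one is meant.

How it is judged (in metres and radians):
On the way, in this order (a step that is already met when the one before it is completed fails the run):
1. the dipstick is in the guide tube with its collar seated on the tube's mouth (z of gauge in the frame of guide_tube below 0.003 m and distance between gauge and guide_tube below 0.007 m and angle between the z axis of gauge and the z axis of guide_tube, either way round below 0.1 rad and contact force between gauge and guide_tube above 0.2 N), for 0.2 s.
2. the dipstick is drawn right out of the tube and is held in the gripper (z of gauge_tip in the frame of guide_tube above 0.01 m and contact force between the fingers and gauge above 1 N), for 0.1 s.
At the end, for the whole second after the job is handed in: The program ends holding: the fingers still grip the dipstick, its rod is within 8 degrees of level, its tip is above the drip tray (inside the tray's outline) at least 50 mm above the bench (clear of its 40 mm rim), it is still (under 30 mm/s) and touches neither tray, engine nor rack (contact force between the fingers and gauge above 1 N and angle between gauge's own z axis and vertical between 1.4308 and 1.7108 rad and x of gauge_tip in the frame of drip_tray between -0.11 and 0.11 m and y of gauge_tip in the frame of drip_tray between -0.08 and 0.08 m and height (world z) of gauge_tip above 0.05 m and linear speed of gauge below 0.03 m/s and contact force between gauge and drip_tray below 0.05 N and contact force between gauge and engine below 0.05 N and contact force between gauge and rack below 0.05 N); the arm keeps its last pose, push and grip.
It fails at once if the screwdriver, T-key, spanner, funnel or tray is shifted by more than 30 mm (distance of any of screwdriver, tee_key, spanner, funnel, drip_tray from where it was at the start of the episode above 0.03 m).
It fails at once if the dipstick is forced in the tube (over 80 N) (contact force between gauge and guide_tube above 80 N).
It also fails if it takes over 45 s, if anything falls off the work surface, if the arm or the gripper's body presses on something with over 40 N, if the wrist force passes 120 N, or if a joint passes its speed limit or range.

ROBOT

A 7-joint arm with a two-finger parallel gripper is mounted at the origin on the work surface. World frame = base frame: x ahead of the robot, y to its left, z up, the work surface at z = 0. Lengths are in mm, angles in rad, forces in N, time in s.
With the tool pointing down it reaches from about 425 to 875 mm from the base axis. Payload 4.7 kg.
Tool frame: the origin (TCP) lies midway between the tips of the shut fingers; the grasp point (between the pads) lies 19 mm behind it (manip.grip_point_offset is the z of the grasp point in the tool frame, in mm); z points along the fingers, x is the direction in which the jaws open and shut, and the axes are right-handed (so a half turn about z gives the same grasp; the last joint's range is limited). The gripper opens to 87 mm and grips with 3 to 60 N. Pads are 19 mm wide; open, the fingers measure 117 mm over their backs; the gripper's body (75 mm by 190 mm) begins 51 mm behind the grasp point.
Start: joints at [1.291, 0.321, -0.07, 1.45, 0.023, 1.371, -0.057], TCP at [188.214, -622.175, 222.587] pointing down, gripper open.
Joint ranges: [-2.86, 2.86], [-0.3, 2.09], [-1.38, 1.24], [0.06, 2.45], [-1.56, 4.7], [0.09, 2.05], [-2.69, 2.69]. Speed limits (rad/s): [2.57, 2.57, 3.14, 3.14, 3.14, 3.14, 3.14].

INTERFACE

Orientations are given as [roll, pitch, yaw] about the fixed x, y, z axes, in that order (R = Rz(yaw) Ry(pitch) Rx(roll)).
In Python, from plant import manip gives the robot as it stands.
- The arm moves only by the tool move_arm, never from a script. Its argument "deltas" is text: rows parted by semicolons, each of 6 numbers parted by spaces: the shift along the tool's x, y, z in m, then the turn, a rotation vector about the tool's x, y, z in rad. A call has exactly 8 rows; each row is the pose to reach, as a shift and turn from the pose commanded when the call began, along the tool's axes at that moment; what a row does not reach only later rows make up. A row lasts 1/10 s, in which the tool goes at most 50 mm and 8.59 degrees, less where a joint would pass 70% of its speed; a pose out of reach is approached as far as the arm can. A call with a gripper value outside its range is refused whole. "fingers" is the opening, from 0 (shut) to 1 (fully open), set as the call begins (left out, the last holds). The fingers move at their own pace and stop on an object; the grip force is fixed at half the most. Time passes only in rows, so rows that repeat a pose let the fingers close, or fill a call up. It gives the time, the measured TCP pose, the force and the opening at its end, in the units of the state.
- manip.state(): the state, without advancing time (a new reading comes with each control period).
- manip.camera(name): name is "scene" or "top" or "wrist"; returns a dict with "image" (480x640x3 uint8, red, green, blue), "intrinsics" (3x3 intrinsics, pixels), "origin" and "rotation" of the camera in the world; the wrist camera has in their place "tool_from_camera" (4x4, takes a point from camera to tool coordinates, whose origin is the TCP and whose axes are the tool frame's). Camera axes: x right, y down, z forward; pixel columns grow to the right and rows downward; lengths in mm; the calibration is good to about 2 mm. The wrist camera is an equidistant fisheye: a pixel r from the principal point sees the ray r / f radians off the axis. A picture is of the moment at which its call begins: read the wrist's pose just before it. There is no depth.
- manip.sign_off(): hands the job in, once; it reports no verdict.
The state is a dict: "time_s": time; "joint_positions": joint angles; "dq": joint speeds; "joint_efforts": joint torques, N m; "tool_pos": TCP position; "eef_rot": TCP orientation; "wrist_force": force on the tool from outside, world axes, zero at the start; "wrist_torque": the same for the moment, N m; "width": finger opening in mm.
Only numpy, scipy, OpenCV 4.12 (cv2) and the standard library are available. Lean on these libraries where they do the work, as an engineer would, in place of code of your own. Each camera call takes 0.05 s, during which the arm holds its last target.

## Working session

There is one attempt and no reset: what is moved stays moved. The work goes in short steps, Python scripts to look and compute and a tool call to move; the robot and the scene stay as the last step left them, time stands still between calls to the robot, and variables do not carry over. Pictures are saved under pics/ and viewed, and the job is handed in when it is done.

Besides the shell and the picture viewer there is one more tool, called as name(argument=value, ...), one argument or row to a line, values as JSON. move_arm: Moves the arm, as the interface text tells. Its arguments: {"type":"object","properties":{"deltas":{"type":"string"},"fingers":{"type":"number"}},"required":["deltas"]}

```bash
ls; mkdir -p pics; python3 - <<'E'
from plant import manip
import cv2
for n in ["scene","top","wrist"]:
    c=manip.camera(n); cv2.imwrite(f"pics/{n}0.png",c["image"][:,:,::-1])
    print(n,c["intrinsics"],c.get("origin"),c.get("rotation"),c.get("tool_from_camera"))
print(manip.state(), manip.grip_point_offset)
E
```

```text
pics
scene [[591.92608737   0.         308.67375828]
 [  0.         591.92608737 244.17506331]
 [  0.           0.           1.        ]] [1420.97039384   19.98229478  996.28723524] [-2.29421398 -0.00889772  1.64115332] None
top [[447.14165693   0.         329.68135898]
 [  0.         447.14165693 245.43271804]
 [  0.           0.           1.        ]] [ 293.66956171  -19.35657865 1059.71657794] [-2.98964057 -0.01581902 -1.596332  ] None
wrist [[371.64829954   0.         317.59253659]
 [  0.         371.64829954 244.23764588]
 [  0.           0.           1.        ]] None None [[ 9.99999881e-01  3.88965315e-04  2.96061385e-04 -2.53055655e-02]
 [-4.60356280e-04  9.53046855e-01  3.02822522e-01 -8.32712928e+01]
 [-1.64372914e-04 -3.02822622e-01  9.53046921e-01 -1.62871888e+02]
 [ 0.00000000e+00  0.00000000e+00  0.00000000e+00  1.00000000e+00]]
{'time_s': 0.15, 'joint_positions': array([ 1.29111335,  0.32166759, -0.07008749,  1.45137098,  0.0226074 ,
        1.37077694, -0.05687311]), 'dq': array([-0.00081261, -0.00033636,  0.00190197, -0.00445871, -0.00030581,
        0.00090866,  0.00094311]), 'joint_efforts': array([-9.92104447e-06, -4.91795039e+01, -4.04674010e-01, -3.12876213e+01,
       -6.39511971e-02,  4.05115506e-02,  1.04710346e-04]), 'tool_pos': array([ 188.06350266, -621.78180549,  221.71506516]), 'eef_rot': array([ 3.14150268e+00,  1.43343103e-03, -1.27695861e+00]), 'wrist_force': array([0.63355765, 0.36208224, 0.02616329]), 'wrist_torque': array([-0.02534799,  0.0296363 ,  0.00038226]), 'width': 86.8559696486116} -18.700000000000003
```

View pics/scene0.png

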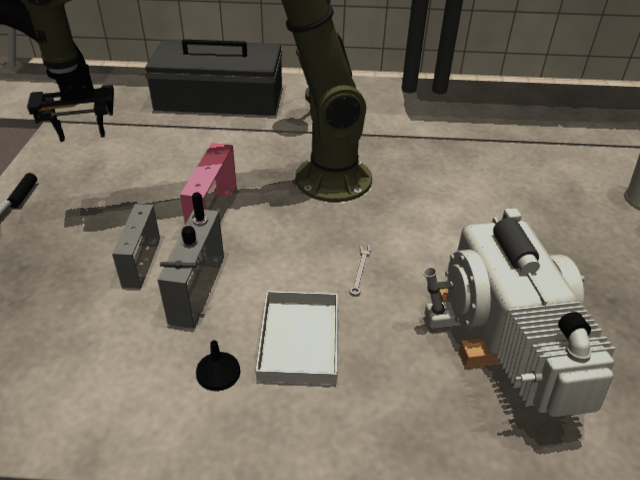

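View pics/top0.png

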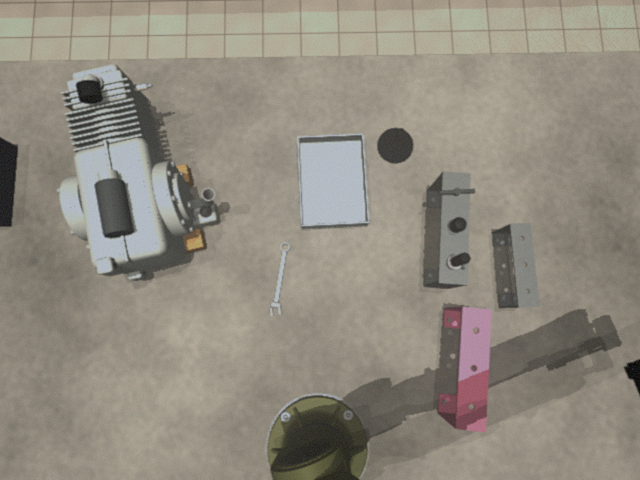

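View pics/wrist0.png

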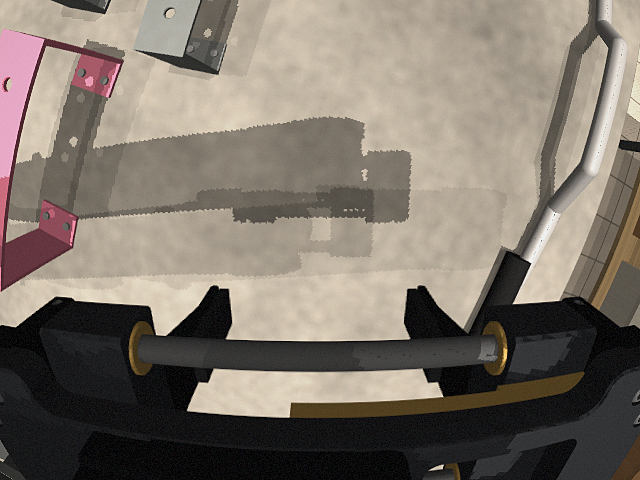

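```bash
cat > h.py <<'E'
import numpy as np, cv2
from scipy.spatial.transform import Rotation as Rn
from plant import manip
def R(e):
    e=np.asarray(e,float)
    return e if e.shape==(3,3) else Rn.from_euler('xyz',e).as_matrix()
def cams(n):
    c=manip.camera(n); return c
def ray(c,u,v):
    K=np.asarray(c["intrinsics"]); d=np.linalg.solve(K,[u,v,1.0]); return np.asarray(c["origin"]),R(c["rotation"])@d
def onz(c,u,v,z):
    o,d=ray(c,u,v); return o+d*(z-o[2])/d[2]
def tri(c1,p1,c2,p2):
    o1,d1=ray(c1,*p1);o2,d2=ray(c2,*p2);d1=d1/np.linalg.norm(d1);d2=d2/np.linalg.norm(d2)
    A=np.stack([d1,-d2],1);t=np.linalg.lstsq(A,o2-o1,rcond=None)[0]
    a=o1+t[0]*d1;b=o2+t[1]*d2;return (a+b)/2,np.linalg.norm(a-b)
def proj(c,P):
    q=R(c["rotation"]).T@(np.asarray(P)-np.asarray(c["origin"]));q=np.asarray(c["intrinsics"])@q;return q[:2]/q[2]
def wray(c,u,v,tp,er):
    K=np.asarray(c["intrinsics"]);f=K[0,0];x=u-K[0,2];y=v-K[1,2];r=np.hypot(x,y);th=r/f
    d=np.array([np.sin(th)*x/r,np.sin(th)*y/r,np.cos(th)]) if r>0 else np.array([0,0,1.])
    T=np.asarray(c["tool_from_camera"]);Rt=R(er)
    return np.asarray(tp)+Rt@T[:3,3],Rt@(T[:3,:3]@d)
def wproj(c,P,tp,er):
    T=np.asarray(c["tool_from_camera"]);q=R(er).T@(np.asarray(P)-np.asarray(tp));q=T[:3,:3].T@(q-T[:3,3])
    K=np.asarray(c["intrinsics"]);th=np.arctan2(np.hypot(q[0],q[1]),q[2]);s=K[0,0]*th/np.hypot(q[0],q[1]);return np.array([K[0,2]+s*q[0],K[1,2]+s*q[1]])
def crop(img,x,y,w,h,s,fn):
    cv2.imwrite(fn,cv2.resize(img[y:y+h,x:x+w,::-1],None,fx=s,fy=s,interpolation=cv2.INTER_CUBIC))
E
python3 - <<'E'
import cv2,numpy as np
s=cv2.imread("pics/scene0.png");t=cv2.imread("pics/top0.png")
def cr(i,x,y,w,h,k): return cv2.resize(i[y:y+h,x:x+w],None,fx=k,fy=k,interpolation=cv2.INTER_CUBIC)
cv2.imwrite("pics/a1.png",np.hstack([cr(s,105,180,130,150,3),cr(t,415,165,130,150,3)]))
cv2.imwrite("pics/a2.png",np.hstack([cr(s,410,240,100,120,4),cr(t,160,160,100,120,4)]))
E
```

```text
(no output)
```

View pics/a1.png

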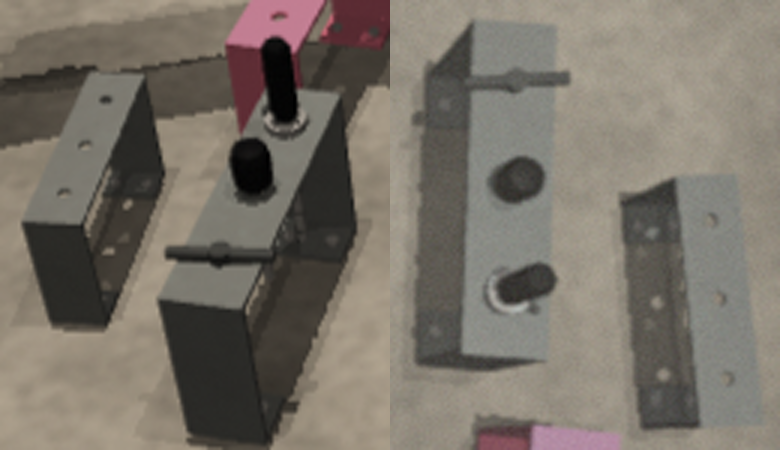

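View pics/a2.png

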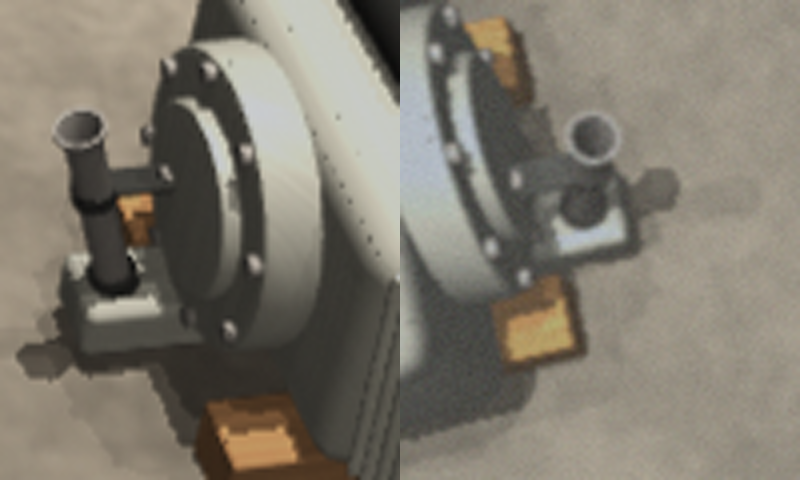

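```bash
python3 - <<'E'
from h import *
s=cams("scene");t=cams("top")
def both(n,pt,ps,z):
    print(n,tri(t,pt,s,ps)[0].round(1),round(tri(t,pt,s,ps)[1],1),"top@z",onz(t,*pt,z).round(1),"scene@z",onz(s,*ps,z).round(1))
both("mouth",(208.2,194.5),(430,272.2),165)
both("tubebase",(205.7,211),(438,310),43)
both("collar",(454.3,262.3),(200,220.7),148)
both("griptop",(465,257.7),(196.7,197),218)
both("screw",(459,224),(189,233),182)
both("teemid",(415+126/3,165+80/3),(105+218/3,180+252/3),150)
# rack top corners in top
for p in [(472,22),(556,27),(548,360),(462,355)]: print(onz(t,415+(p[0]-390)/3,165+p[1]/3,140).round(1))
for p in [(300,136),(364,134),(368,226),(302,228)]: print("tray",onz(t,*p,40).round(1))
print("funnel",onz(t,395,145,0).round(1))
print("engine pts",onz(t,103,265,200),onz(t,78,145,200))
E
```

```text
mouth [542.9 211.4 160.9] 1.8 top@z [541.7 209.5 165. ] scene@z [547.  211.4 165. ]
tubebase [536.3 246.4  43.2] 1.2 top@z [536.3 245.8  43. ] scene@z [536. 247.  43.]
collar [ 392.5 -294.4  140.4] 2.0 top@z [ 391.8 -293.2  148. ] scene@z [ 402.  -290.6  148. ]
griptop [ 393.5 -294.5  208.8] 3.3 top@z [ 392.6 -293.2  218. ] scene@z [ 406.2 -289.   218. ]
screw [ 467.9 -300.4  167.3] 3.7 top@z [ 465.3 -297.7  182. ] scene@z [ 485.4 -292.8  182. ]
teemid [ 542.4 -309.4  144.4] 1.5 top@z [ 540.9 -308.4  150. ] scene@z [ 548.3 -306.5  150. ]
[ 587. -283.  140.]
[ 582.1 -343.   140. ]
[ 345.  -320.1  140. ]
[ 349.8 -260.9  140. ]
tray [716.   24.8  40. ]
tray [ 718.2 -128.8   40. ]
tray [ 493.  -129.8   40. ]
tray [491.7  23.7  40. ]
funnel [ 704.6 -209.3    0. ]
engine pts [397.05599366 399.13040134 200.        ] [639.29470492 460.79857295 200.        ]
```

```bash
cat >> h.py <<'E'
GO=18.7
def toolR(phi,beta):
    z=np.array([np.sin(beta)*np.cos(phi),np.sin(beta)*np.sin(phi),-np.cos(beta)]);x=np.array([np.sin(phi),-np.cos(phi),0])
    return np.stack([x,np.cross(z,x),z],1)
def plan(grasp,Rt,steps=8,frac=1.0,ref=None):
    """grasp: world grasp point target; prints 8 rows up to frac of the way"""
    st=manip.state();p0=st["tool_pos"];R0=R(st["eef_rot"])
    pt=np.asarray(grasp)+Rt[:,2]*GO
    sh=R0.T@(pt-p0)/1000;rv=Rn.from_matrix(R0.T@Rt).as_rotvec()
    print("t",st["time_s"],"grasp now",(p0-R0[:,2]*GO).round(1),"dist",np.linalg.norm(sh).round(3),"deg",np.degrees(np.linalg.norm(rv)).round(1))
    rows=[]
    for i in range(1,9):
        a=min(1,i/steps)*frac
        rows.append(" ".join(f"{v:.4g}" for v in np.r_[np.round(sh*a,4),np.round(rv*a,3)]))
    print("; ".join(rows))
E
python3 - <<'E'
from h import *
Rt=toolR(-0.1,np.radians(45))
plan(np.array([391.5,-294.3,192])-110*Rt[:,2]+[0,0,30],Rt,8,0.5)
E
```

```text
t 0.25 grasp now [ 188.1 -622.   240.8] dist 0.368 deg 50.1
-0.0175 -0.0144 -0.004 0.048 0.01 0.023; -0.0349 -0.0287 -0.008 0.097 0.019 0.047; -0.0524 -0.0431 -0.0121 0.145 0.029 0.07; -0.0699 -0.0575 -0.0161 0.194 0.039 0.093; -0.0874 -0.0718 -0.0201 0.242 0.049 0.117; -0.1048 -0.0862 -0.0241 0.291 0.058 0.14; -0.1223 -0.1006 -0.0281 0.339 0.068 0.163; -0.1398 -0.115 -0.0321 0.388 0.078 0.186
```

move_arm(
  deltas="-0.0175 -0.014 -0.004 0.048 0.01 0.023; -0.035 -0.029 -0.008 0.097 0.019 0.047; -0.052 -0.043 -0.012 0.145 0.029 0.07; -0.07 -0.0575 -0.016 0.194 0.039 0.093; -0.087 -0.072 -0.02 0.242 0.049 0.117; -0.105 -0.086 -0.024 0.291 0.058 0.14; -0.122 -0.1 -0.028 0.339 0.068 0.163; -0.14 -0.115 -0.032 0.388 0.078 0.186",
  fingers=1,
)

```text
time_s: 1.05
tool_pos: [257.9, -454.2, 254.8]
eef_rot: [-2.747, -0.04, -1.475]
wrist_force: [0.2, 0.0, 0.7]
width: 86.9
```

```bash
python3 - <<'E'
from h import *
Rt=toolR(-0.1,np.radians(45))
plan(np.array([391.5,-294.3,192])-110*Rt[:,2]+[0,0,30],Rt,8,1)
print(manip.state()["joint_positions"].round(2))
E
```

```text
t 1.05 grasp now [ 250.6 -454.2  272. ] dist 0.183 deg 24.9
-0.0197 -0.0116 -0.0003 0.048 0.01 0.023; -0.0394 -0.0233 -0.0006 0.096 0.019 0.047; -0.0591 -0.0349 -0.0009 0.144 0.029 0.07; -0.0787 -0.0466 -0.0012 0.193 0.038 0.093; -0.0984 -0.0582 -0.0016 0.241 0.048 0.116; -0.1181 -0.0699 -0.0019 0.289 0.057 0.14; -0.1378 -0.0815 -0.0022 0.337 0.067 0.163; -0.1575 -0.0932 -0.0025 0.385 0.076 0.186
[ 1.37 -0.06 -0.1   1.87 -0.41  1.24 -0.08]
```

move_arm(
  deltas="-0.02 -0.0116 0 0.048 0.01 0.023; -0.0395 -0.023 0 0.096 0.019 0.047; -0.059 -0.035 -0.001 0.144 0.029 0.07; -0.079 -0.0465 -0.001 0.193 0.038 0.093; -0.0985 -0.058 -0.0015 0.241 0.048 0.116; -0.118 -0.07 -0.002 0.289 0.057 0.14; -0.138 -0.0815 -0.002 0.337 0.067 0.163; -0.1575 -0.093 -0.0025 0.385 0.076 0.186",
)

```text
time_s: 1.85
tool_pos: [346.3, -300.7, 189.3]
eef_rot: [-2.436, 0.128, -1.668]
wrist_force: [0.4, -0.6, -0.9]
width: 87.0
```

```bash
python3 - <<'E'
from h import *
st=manip.state();c=manip.camera("wrist");cv2.imwrite("pics/w1.png",c["image"][:,:,::-1])
print(st["joint_positions"].round(2))
Rt=toolR(-0.1,np.radians(45))
plan(np.array([391.5,-294.3,192]),Rt,8,1)
for P in [(391.5,-294.3,148),(391.5,-294.3,218),(391.5,-294.3,192)]: print(wproj(c,P,st["tool_pos"],st["eef_rot"]).round(1))
E
```

```text
[ 1.82 -0.3  -0.56  2.3  -0.98  1.12  0.01]
t 1.9 grasp now [ 332.5 -294.2  196.3] dist 0.06 deg 9.4
-0.0004 -0.0054 0.0052 0.011 0.013 -0.011; -0.0007 -0.0108 0.0104 0.021 0.027 -0.023; -0.0011 -0.0163 0.0156 0.032 0.04 -0.034; -0.0015 -0.0217 0.0207 0.043 0.053 -0.045; -0.0018 -0.0271 0.0259 0.053 0.066 -0.057; -0.0022 -0.0325 0.0311 0.064 0.08 -0.068; -0.0026 -0.0379 0.0363 0.075 0.093 -0.079; -0.003 -0.0434 0.0415 0.085 0.106 -0.09
[309.  253.7]
[286.8 199.7]
[296.6 223.7]
```

View pics/w1.png

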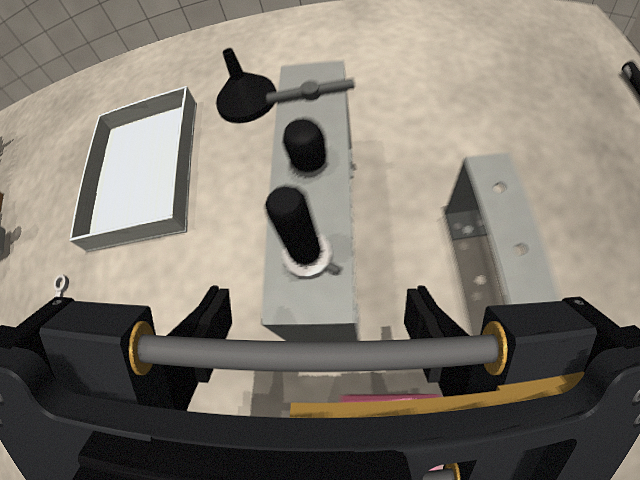

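```bash
python3 - <<'E'
from h import *
st=manip.state();print(st["time_s"],st["joint_positions"].round(3),st["dq"].round(3),st["tool_pos"],R(st["eef_rot"])[:,2])
Rt=toolR(-0.15,np.radians(42))
plan(np.array([391.5,-294.3,190]),Rt,7,1)
E
```

```text
1.9 [ 1.814 -0.3   -0.56   2.313 -0.978  1.123  0.014] [-0.094  0.007  0.125 -0.046  0.148  0.113 -0.03 ] [ 344.70535519 -293.38917386  182.11082521] [ 0.65168505  0.04475607 -0.75716808]
t 1.9 grasp now [ 332.5 -294.2  196.3] dist 0.06 deg 8.8
-0.0003 -0.0059 0.0061 0.005 0.02 -0.007; -0.0006 -0.0118 0.0123 0.01 0.04 -0.014; -0.0008 -0.0176 0.0184 0.016 0.061 -0.021; -0.0011 -0.0235 0.0246 0.021 0.081 -0.029; -0.0014 -0.0294 0.0307 0.026 0.101 -0.036; -0.0017 -0.0353 0.0368 0.031 0.121 -0.043; -0.002 -0.0411 0.043 0.036 0.141 -0.05; -0.002 -0.0411 0.043 0.036 0.141 -0.05
```

move_arm(
  deltas="0 -0.006 0.006 0.005 0.02 -0.007; -0.001 -0.012 0.012 0.01 0.04 -0.014; -0.001 -0.0175 0.0185 0.016 0.061 -0.021; -0.001 -0.0235 0.0245 0.021 0.081 -0.029; -0.0015 -0.0295 0.0305 0.026 0.101 -0.036; -0.0015 -0.0295 0.0305 0.026 0.101 -0.036; -0.0015 -0.0295 0.0305 0.026 0.101 -0.036; -0.0015 -0.0295 0.0305 0.026 0.101 -0.036",
)

```text
time_s: 2.7
tool_pos: [390.1, -305.4, 186.1]
eef_rot: [-2.411, 0.028, -1.702]
wrist_force: [0.1, -1.3, 0.5]
width: 87.2
```

```bash
python3 - <<'E'
from h import *
st=manip.state();c=manip.camera("wrist");cv2.imwrite("pics/w2.png",c["image"][:,:,::-1])
print(st["joint_positions"].round(2),st["dq"].round(3),R(st["eef_rot"]).round(3))
Rt=toolR(-0.15,np.radians(42))
plan(np.array([391.5,-294.3,190]),Rt,6,1)
for P in [(391.5,-294.3,148),(391.5,-294.3,218)]: print(wproj(c,P,st["tool_pos"],st["eef_rot"]).round(1))
E
```

```text
[ 1.21 -0.3  -0.17  2.35 -0.9   0.83 -0.13] [ 0.014  0.001 -0.003  0.001 -0.001 -0.004 -0.003] [[-0.13  -0.736  0.664]
 [-0.991  0.116 -0.066]
 [-0.028 -0.667 -0.744]]
t 2.75 grasp now [ 377.5 -304.3  199.9] dist 0.019 deg 2.0
-0.0018 -0.0004 0.0027 0 0.006 -0.001; -0.0036 -0.0009 0.0053 0.001 0.011 -0.002; -0.0054 -0.0013 0.008 0.001 0.017 -0.003; -0.0072 -0.0017 0.0107 0.002 0.022 -0.003; -0.009 -0.0021 0.0133 0.002 0.028 -0.004; -0.0108 -0.0026 0.016 0.003 0.034 -0.005; -0.0108 -0.0026 0.016 0.003 0.034 -0.005; -0.0108 -0.0026 0.016 0.003 0.034 -0.005
[300.2 322.9]
[287.9 287.1]
```

View pics/w2.png

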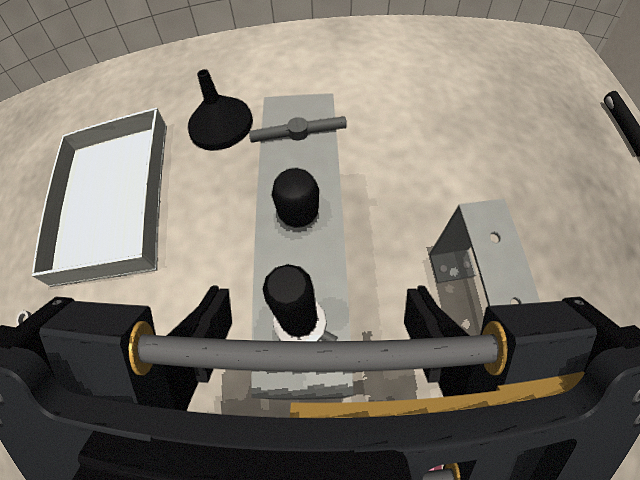

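move_arm(
  deltas="-0.002 -0.0005 0.0027 0 0.006 -0.001; -0.004 -0.001 0.005 0.001 0.011 -0.002; -0.0055 -0.0015 0.008 0.001 0.017 -0.003; -0.007 -0.002 0.0107 0.002 0.022 -0.003; -0.009 -0.002 0.0133 0.002 0.028 -0.004; -0.011 -0.0025 0.016 0.003 0.034 -0.005; -0.011 -0.0025 0.016 0.003 0.034 -0.005; -0.011 -0.0025 0.016 0.003 0.034 -0.005",
)

```text
time_s: 3.55
tool_pos: [406.6, -298.7, 173.4]
eef_rot: [-2.409, 0.002, -1.718]
wrist_force: [-0.0, -0.0, 1.1]
width: 86.9
```

```bash
python3 - <<'E'
from h import *
st=manip.state();c=manip.camera("wrist")
print(st["joint_positions"].round(2),R(st["eef_rot"]).round(3),st["wrist_force"])
Rt=toolR(-0.15,np.radians(42))
plan(np.array([391.5,-294.3,190]),Rt,6,1)
for P in [(391.5,-294.3,148),(391.5,-294.3,218)]: print(wproj(c,P,st["tool_pos"],st["eef_rot"]).round(1))
crop(c["image"],200,250,240,180,3,"pics/w3.png")
E
```

```text
[ 1.13 -0.3  -0.17  2.38 -0.91  0.73 -0.16] [[-0.146 -0.735  0.662]
 [-0.989  0.11  -0.096]
 [-0.002 -0.669 -0.743]] [-0.01091694 -0.02730924  1.12980077]
t 3.6 grasp now [ 394.2 -297.1  187.5] dist 0.005 deg 0.2
-0.0004 0.0001 -0.0007 0 0.001 0; -0.0008 0.0002 -0.0013 0 0.001 0; -0.0012 0.0003 -0.002 0 0.002 0; -0.0015 0.0004 -0.0026 0 0.002 0; -0.0019 0.0005 -0.0033 0 0.003 0; -0.0023 0.0006 -0.0039 0 0.003 0.001; -0.0023 0.0006 -0.0039 0 0.003 0.001; -0.0023 0.0006 -0.0039 0 0.003 0.001
[313.5 345.7]
[311.1 316.7]
```

View pics/w3.png

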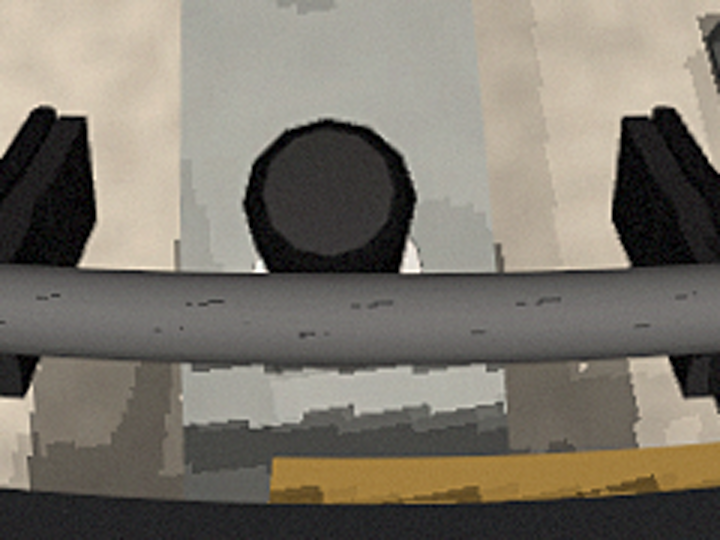

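move_arm(
  deltas="-0.001 0 -0.001 0 0 0; -0.002 0 -0.002 0 0 0; -0.003 0.0005 -0.003 0 0.003 0; -0.003 0.0005 -0.004 0 0.003 0; -0.003 0.0005 -0.004 0 0.003 0; -0.003 0.0005 -0.004 0 0.003 0; -0.003 0.0005 -0.004 0 0.003 0; -0.003 0.0005 -0.004 0 0.003 0",
  fingers=0,
)

```text
time_s: 4.4
tool_pos: [406.2, -299.1, 173.7]
eef_rot: [-2.409, 0.003, -1.718]
wrist_force: [-0.9, -0.3, -0.1]
width: 30.9
```

move_arm(
  deltas="0 0 0 0 0 0; 0 0 0 0 0 0; 0 0 0 0 0 0; 0 0 0 0 0 0; 0 0 0 0 0 0; 0 0 0 0 0 0; 0 0 0 0 0 0; 0 0 0 0 0 0",
)

```text
time_s: 5.2
tool_pos: [406.1, -299.2, 173.6]
eef_rot: [-2.409, 0.003, -1.718]
wrist_force: [-0.1, 0.3, -0.8]
width: 21.3
```

```bash
python3 - <<'E'
from h import *
st=manip.state();c=manip.camera("wrist");cv2.imwrite("pics/w4.png",c["image"][:,:,::-1])
R0=R(st["eef_rot"]);print(st["joint_positions"].round(2),st["width"],st["wrist_force"],R0.round(3))
g=st["tool_pos"]-GO*R0[:,2]
plan(g+[0,0,145],R0,8,1)
E
```

```text
[ 1.13 -0.3  -0.17  2.37 -0.91  0.73 -0.16] 21.263336148580002 [-0.05086015  0.30125331 -0.84394703] [[-0.147 -0.735  0.662]
 [-0.989  0.111 -0.096]
 [-0.003 -0.668 -0.744]]
t 5.25 grasp now [ 393.8 -297.3  187.5] dist 0.145 deg 0.0
-0 -0.0121 -0.0135 -0 0 0; -0.0001 -0.0242 -0.027 -0 0 0; -0.0001 -0.0363 -0.0404 -0 0 0; -0.0002 -0.0485 -0.0539 -0 0 0; -0.0002 -0.0606 -0.0674 -0 0 0; -0.0002 -0.0727 -0.0809 -0 0 0; -0.0003 -0.0848 -0.0944 -0 0 0; -0.0003 -0.0969 -0.1078 -0 0 0
```

View pics/w4.png

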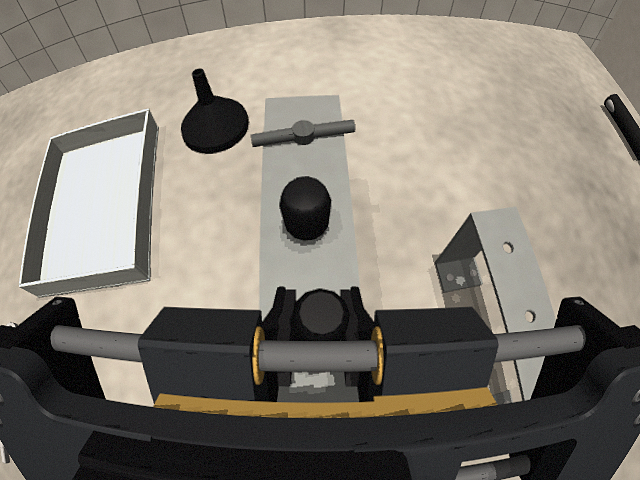

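```bash
cat > fit.py <<'E'
from h import *
from scipy.optimize import least_squares
import itertools
D=[([1.29111335,0.32166759,-0.07008749,1.45137098,0.0226074,1.37077694,-0.05687311],[188.06,-621.78,221.7],[3.1415,.001433,-1.27696]),
([1.814,-0.3,-0.56,2.313,-0.978,1.123,0.014],[344.705,-293.39,182.11],None),
([1.37,-.06,-.1,1.87,-.41,1.24,-.08],[257.9,-454.2,254.8],[-2.747,-.04,-1.475]),
([1.21,-.3,-.17,2.35,-.9,.83,-.13],[390.1,-305.4,186.1],[-2.411,.028,-1.702]),
([1.13,-.3,-.17,2.38,-.91,.73,-.16],[406.6,-298.7,173.4],[-2.409,.002,-1.718])]
st=manip.state();D.append((list(st["joint_positions"]),st["tool_pos"],st["eef_rot"]))
def FK(q,p,s):
    d1,d3,a3,d5,a6,d7,o1,o7=p
    R_=lambda ax,a:Rn.from_euler(ax,a).as_matrix()
    A=np.eye(3);t=np.zeros(3)
    A=A@R_('z',s[0]*q[0]+o1);t=t+A@[0,0,d1]
    A=A@R_('y',q[1])@R_('z',s[1]*q[2]);t=t+A@[a3,0,d3]
    A=A@R_('y',q[3]);t=t+A@[-a3 if s[4] else a3,0,0]
    A=A@R_('z',s[2]*q[4]);t=t+A@[0,0,d5]
    A=A@R_('y',q[5]);t=t+A@[a6,0,0]
    A=A@R_('z',s[3]*q[6]+o7);t=t+A@[0,0,d7]
    return t,A
if __name__=="__main__":
    def res(p,s):
        r=[]
        for q,x,e in D:
            t,A=FK(q,p,s);r+=list((t-x)/1)
            if e is not None:r+=list(200*(Rn.from_matrix(A.T@R(e)).as_rotvec()))
        return np.array(r)
    out=[]
    for s in itertools.product([1,-1],[1,-1],[1,-1],[1,-1],[0,1]):
        for o1 in (0,np.pi,-2.57):
          for o7 in (0,np.pi,1.57,-1.57):
            r=least_squares(res,[300,350,30,350,50,300,o1,o7],args=(s,),loss='soft_l1',f_scale=5)
            out.append((r.cost,s,r.x.round(2)))
    out.sort(key=lambda a:a[0])
    for o in out[:4]:print(o)
    r=res(out[0][2],out[0][1]);print(r.round(1))
E
python3 fit.py
```

```text
Still running in the background as job /tmp/bash_jobs.1000/bfa9a603afc5 (pid 808). You'll get a notice when it ends.
```

```bash
kill -- -$(cat /tmp/bash_jobs.1000/bfa9a603afc5/pid); export OMP_NUM_THREADS=1; sed -i "s/for o1 in .*/for o1 in ((0.,) if s[0]<0 else (-2.57,)):/; s/for o7 in .*/for o7 in (1.57,-1.57):/; s/f_scale=5)/f_scale=5,max_nfev=25)/" fit.py; time timeout 400 python3 fit.py
```

```text
(np.float64(900.5324692377637), (-1, -1, -1, -1, 0), array([ 3.1766e+02,  3.7644e+02,  3.7370e+01,  4.5405e+02, -1.9500e+00,
        3.4271e+02, -4.0000e-02,  3.1100e+00]))
(np.float64(900.7432115022876), (-1, -1, -1, -1, 0), array([ 3.1775e+02,  3.7655e+02,  3.7310e+01,  4.5424e+02, -2.0100e+00,
        3.4294e+02, -4.0000e-02, -3.1700e+00]))
(np.float64(962.1105552074196), (-1, -1, -1, -1, 1), array([267.71, 325.45,  43.7 , 415.29,  -1.2 , 326.28,   0.  ,   3.14]))
(np.float64(1337.020610620665), (-1, -1, -1, -1, 1), array([ 2.6496e+02,  3.1512e+02,  4.6290e+01,  4.0817e+02,  8.2800e+00,
        3.3884e+02, -2.0000e-02, -3.1600e+00]))
[-13.9  54.9 -28.9  -0.    0.   -1.7 -19.2 -11.2   2.8  -8.4  17.1 -19.
  -0.   -2.1  -1.2 -14.8   0.9   2.1   0.9  -4.6   0.2 -16.    3.3   3.5
   1.4  -4.4   0.4 -13.2   1.    7.    0.1  -5.3   0.4]bash: kill: (-808) - No such process

real	0m34.820s
user	0m33.925s
sys	0m0.239s
```

```bash
cat > fit2.py <<'E'
from fit import *
Rz=lambda a:Rn.from_euler('z',a).as_matrix();Ry=lambda a:Rn.from_euler('y',a).as_matrix()
def frames(q):
    F=[];A=Rz(-q[0]);F.append(A);A=A@Ry(q[1]);A=A@Rz(-q[2]);F.append(A);A=A@Ry(q[3]);F.append(A);A=A@Rz(-q[4]);F.append(A);A=A@Ry(q[5]);F.append(A);A=A@Rz(-q[6]+np.pi);F.append(A)
    return F
cols=[(0,0),(0,2),(1,0),(1,2),(2,0),(3,2),(4,0),(5,2)]
def row(q):
    F=frames(q);return np.stack([F[f][:,k] for f,k in cols],1)
if __name__=="__main__":
    M=np.vstack([row(q) for q,_,_ in D]);y=np.concatenate([np.asarray(x) for _,x,_ in D])
    w=np.repeat([2,1.5,.5,.5,.5,2],3)
    for lam in(0.01,.1):
        p0=np.array([0,290,30,350,0,400,0,300.])
        p=p0+np.linalg.solve((M*w[:,None]**2).T@M+lam*np.eye(len(p0)),(M*w[:,None]**2).T@(y-M@p0))
        print(lam,dict(zip(cols,p.round(0))));print((M@p-y).round(1))
    for q,x,e in D:
        if e is not None:print((Rn.from_matrix(frames(q)[-1].T@R(e)).as_rotvec()).round(3))
    print(np.linalg.svd(M)[1].round(2))
E
timeout 100 python3 fit2.py
```

```text
0.01 {(0, 0): np.float64(74.0), (0, 2): np.float64(116.0), (1, 0): np.float64(-32.0), (1, 2): np.float64(504.0), (2, 0): np.float64(-67.0), (3, 2): np.float64(415.0), (4, 0): np.float64(-27.0), (5, 2): np.float64(365.0)}
[17.8  6.2  0.4 -5.6 -1.7 -5.3 11.1 16.9 -5.3  1.3  3.8 -2.3  0.6  2.7
 -0.3  3.1  1.   3.5]
0.1 {(0, 0): np.float64(31.0), (0, 2): np.float64(249.0), (1, 0): np.float64(-5.0), (1, 2): np.float64(448.0), (2, 0): np.float64(10.0), (3, 2): np.float64(473.0), (4, 0): np.float64(-16.0), (5, 2): np.float64(353.0)}
[22.  12.5 -2.  -7.5 -9.6 -1.6 15.3  4.2 -3.8  1.1  1.9 -0.8 -0.3  4.1
  0.3  2.6  2.   4.1]
[-0.  0.  0.]
[-0.002  0.005 -0.001]
[ 0.005  0.004 -0.001]
[ 0.007  0.005 -0.   ]
[-0.  0. -0.]
[4.83 4.62 1.55 0.61 0.58 0.4  0.2  0.08]
```

move_arm(
  deltas="0 -0.002 -0.002 0 0 0; 0 -0.004 -0.0045 0 0 0; 0 -0.006 -0.007 0 0 0; 0 -0.008 -0.009 0 0 0; 0 -0.01 -0.011 0 0 0; 0 -0.012 -0.0135 0 0 0; 0 -0.014 -0.0155 0 0 0; 0 -0.016 -0.018 0 0 0",
)

```text
time_s: 6.05
tool_pos: [410.0, -302.6, 190.7]
eef_rot: [-2.415, 0.013, -1.709]
wrist_force: [-1.6, 7.0, -6.4]
width: 21.5
```

```bash
python3 - <<'E'
from h import *
st=manip.state();R0=R(st["eef_rot"]);print(st["joint_positions"].round(4).tolist(),st["wrist_force"].round(1),R0.round(3).tolist(),st["tool_pos"]-GO*R0[:,2],st["width"])
E
```

```text
[1.1348, -0.3001, -0.1692, 2.3332, -0.8749, 0.7726, -0.2071] [-1.6  7.  -6.4] [[-0.138, -0.739, 0.659], [-0.99, 0.112, -0.082], [-0.013, -0.664, -0.747]] [ 397.63341436 -301.06926191  204.6749025 ] 21.52177325420716
```

```bash
python3 - <<'E'
from h import *
plan(np.array([393,-297,205]),toolR(0.5,np.radians(42)),8,1)
E
```

```text
t 6.05 grasp now [ 397.6 -301.1  204.7] dist 0.013 deg 36.6
-0.0013 0.0007 -0.0006 0 -0.052 -0.061; -0.0027 0.0014 -0.0013 0.001 -0.104 -0.121; -0.004 0.002 -0.0019 0.001 -0.156 -0.182; -0.0053 0.0027 -0.0026 0.001 -0.208 -0.242; -0.0067 0.0034 -0.0032 0.001 -0.26 -0.303; -0.008 0.0041 -0.0039 0.002 -0.312 -0.363; -0.0093 0.0048 -0.0045 0.002 -0.364 -0.424; -0.0107 0.0054 -0.0052 0.002 -0.416 -0.484
```

move_arm(
  deltas="-0.001 0.0005 -0.0005 0 -0.052 -0.06; -0.003 0.001 -0.001 0 -0.104 -0.121; -0.004 0.002 -0.002 0 -0.156 -0.182; -0.005 0.003 -0.0025 0 -0.208 -0.242; -0.0065 0.0035 -0.003 0 -0.26 -0.303; -0.008 0.004 -0.004 0.001 -0.312 -0.363; -0.009 0.005 -0.0045 0.001 -0.364 -0.424; -0.0105 0.0055 -0.005 0.001 -0.416 -0.484",
)

```text
time_s: 6.85
tool_pos: [404.6, -292.6, 192.8]
eef_rot: [-2.408, -0.003, -1.069]
wrist_force: [1.1, 6.8, -3.3]
width: 20.9
```

```bash
python3 - <<'E'
from h import *
st=manip.state();R0=R(st["eef_rot"]);print(st["joint_positions"].round(4).tolist(),st["dq"].round(2),st["wrist_force"].round(1),R0.round(3).tolist(),st["tool_pos"]-GO*R0[:,2],st["width"])
plan(np.array([393,-297,250]),toolR(0.5,np.radians(42)),8,1)
c=manip.camera("wrist");cv2.imwrite("pics/w5.png",c["image"][:,:,::-1])
E
```

```text
[1.1123, 0.0072, -0.0295, 2.0733, -0.7983, 1.2061, 0.3688] [-0.02  0.38  0.02 -0.37  0.2   0.48  0.52] [ 1.1  6.8 -3.3] [[0.481, -0.651, 0.588], [-0.877, -0.359, 0.32], [0.003, -0.669, -0.743]] [ 393.64865488 -298.57228172  206.66730443] 20.873065326517704
t 6.85 grasp now [ 393.6 -298.6  206.7] dist 0.043 deg 0.2
-0.0002 -0.0036 -0.004 -0 -0 0; -0.0004 -0.0073 -0.008 -0 -0 0.001; -0.0006 -0.0109 -0.012 -0 -0 0.001; -0.0008 -0.0146 -0.016 -0 -0.001 0.001; -0.001 -0.0182 -0.02 -0 -0.001 0.002; -0.0012 -0.0219 -0.0241 -0 -0.001 0.002; -0.0014 -0.0255 -0.0281 -0 -0.001 0.003; -0.0016 -0.0291 -0.0321 -0 -0.001 0.003
```

View pics/w5.png

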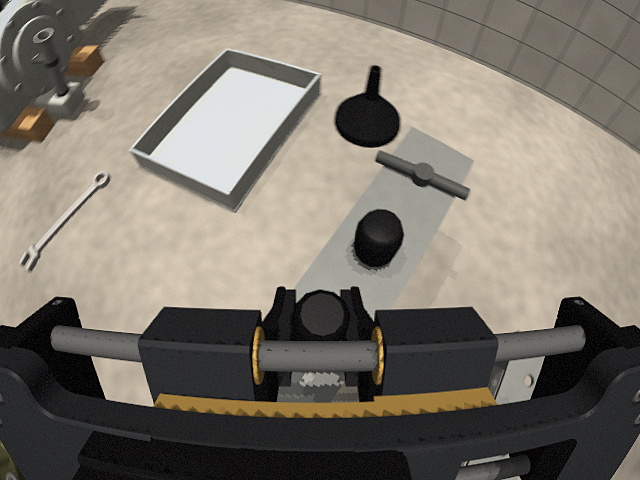

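move_arm(
  deltas="0 -0.004 -0.004 0 0 0; 0 -0.0075 -0.008 0 0 0; -0.001 -0.011 -0.012 0 0 0; -0.001 -0.0145 -0.016 0 0 0; -0.001 -0.018 -0.02 0 0 0; -0.001 -0.022 -0.024 0 0 0; -0.001 -0.0255 -0.028 0 0 0; -0.0015 -0.029 -0.032 0 0 0",
)

```text
time_s: 7.7
tool_pos: [404.1, -293.8, 237.6]
eef_rot: [-2.409, -0.008, -1.076]
wrist_force: [-0.2, 2.0, -3.2]
width: 21.1
```

```bash
python3 - <<'E'
from h import *
st=manip.state();R0=R(st["eef_rot"]);print(st["joint_positions"].round(4).tolist(),st["wrist_force"].round(1),R0.round(3).tolist(),st["width"])
plan(np.array([392,-296,355]),toolR(0.5,np.radians(42)),8,1)
E
```

```text
[1.1138, -0.046, -0.0283, 2.0274, -0.777, 1.2698, 0.2959] [-0.2  2.  -3.2] [[0.474, -0.652, 0.591], [-0.88, -0.358, 0.312], [0.008, -0.669, -0.744]] 21.11937992632284
t 7.7 grasp now [ 393.  -299.6  251.5] dist 0.104 deg 0.6
-0.0004 -0.0087 -0.0096 0 -0.001 0; -0.0008 -0.0175 -0.0191 0 -0.002 0; -0.0011 -0.0262 -0.0287 0 -0.004 0; -0.0015 -0.0349 -0.0382 0 -0.005 0.001; -0.0019 -0.0436 -0.0478 0 -0.006 0.001; -0.0023 -0.0524 -0.0573 0.001 -0.007 0.001; -0.0027 -0.0611 -0.0669 0.001 -0.009 0.001; -0.003 -0.0698 -0.0764 0.001 -0.01 0.001
```

move_arm(
  deltas="-0.0005 -0.009 -0.0095 0 -0.001 0; -0.001 -0.0175 -0.019 0 -0.002 0; -0.001 -0.026 -0.0285 0 -0.004 0; -0.0015 -0.035 -0.038 0 -0.005 0; -0.002 -0.0435 -0.048 0 -0.006 0; -0.0025 -0.0525 -0.0575 0 -0.007 0; -0.003 -0.061 -0.067 0 -0.009 0; -0.003 -0.07 -0.0765 0 -0.01 0",
)

```text
time_s: 8.5
tool_pos: [402.9, -289.6, 341.6]
eef_rot: [-2.409, 0.0, -1.069]
wrist_force: [-0.1, -0.4, -1.4]
width: 21.3
```

```bash
python3 - <<'E'
from h import *
st=manip.state();R0=R(st["eef_rot"]);print(st["joint_positions"].round(4).tolist(),st["wrist_force"].round(1),R0.round(3).tolist(),st["tool_pos"]-GO*R0[:,2],st["width"])
s=cams("scene");t=cams("top")
cv2.imwrite("pics/s6.png",s["image"][:,:,::-1]);cv2.imwrite("pics/t6.png",t["image"][:,:,::-1])
crop(s["image"],90,100,200,150,4,"pics/s6c.png")
E
```

```text
[1.114, -0.1177, -0.029, 1.8807, -0.7433, 1.4395, 0.1415] [-0.1 -0.4 -1.4] [[0.481, -0.652, 0.586], [-0.877, -0.358, 0.322], [-0.0, -0.668, -0.744]] [ 391.98328742 -295.62601584  355.49716317] 21.25995478590656
```

View pics/s6c.png

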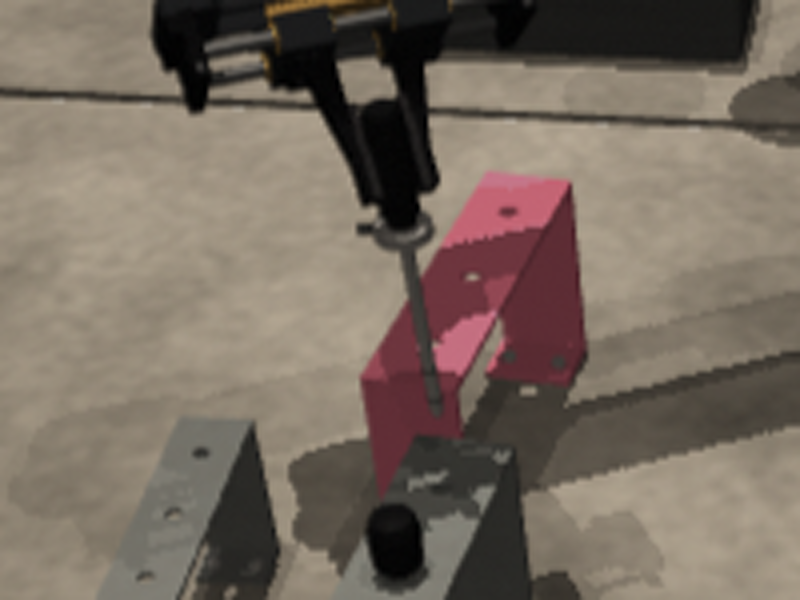

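View pics/t6.png

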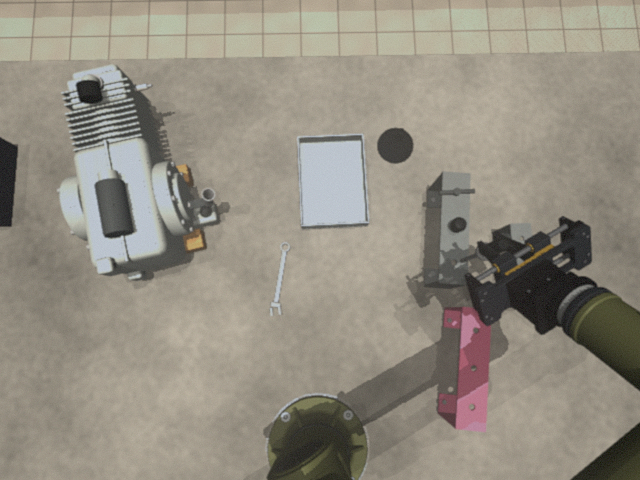

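```bash
python3 - <<'E'
from h import *
s=cams("scene");t=cams("top")
for P in [(392,-295.6,308),(392,-295.6,188),(392,-295.6,386)]: print(proj(s,P).round(1),proj(t,P).round(1))
crop(t["image"],440,220,120,90,6,"pics/t6c.png")
E
```

```text
[190.  158.3] [483.  251.5]
[196.7 203.8] [461.4 259.9]
[185.2 125.5] [501.1 244.4]
```

View pics/t6c.png

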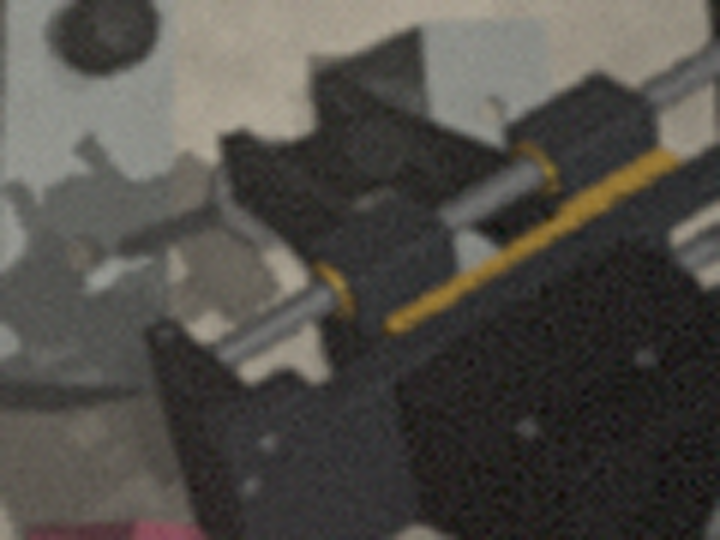

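```bash
python3 - <<'E'
from h import *
s=cams("scene");t=cams("top")
P,e=tri(t,(460,260.8),s,(199,203));print(P.round(1),e)
print(onz(s,190.5,158.2,308),onz(s,199,203,188),onz(t,460,260.8,188))
E
```

```text
[ 390.  -291.4  189.3] 1.5232941607136652
[ 391.44276494 -294.71821132  308.        ] [ 388.55039964 -291.11782768  188.        ] [ 390.20365001 -292.63371982  188.        ]
```

```bash
cat >> h.py <<'E'
# gauge in tool frame (rel TCP), from measurement at t~8.6
_R0=np.array([[0.481,-0.652,0.586],[-0.877,-0.358,0.322],[0,-0.668,-0.744]]);_tp=np.array([402.9,-289.6,341.6])
_u=np.array([2,-3.5,119.]);_u/=np.linalg.norm(_u)
U_T=_R0.T@_u; C_T=_R0.T@(np.array([392.,-295.4,308.])-_tp)
MOUTH=np.array([542.3,210.3,165.]);AZ=-1.41
def tubeaxis(az=None):
    az=AZ if az is None else az
    a=np.radians(17);return np.array([np.sin(a)*np.cos(az),np.sin(a)*np.sin(az),np.cos(a)])
def align(phi,axis,beta=np.radians(42),u=None):
    u=U_T if u is None else u
    Rb=toolR(phi,beta);ub=Rb@u;v=np.cross(ub,axis);s=np.linalg.norm(v)
    return Rn.from_rotvec(v/s*np.arctan2(s,ub@axis)).as_matrix()@Rb
def gplan(phi,axis,collar,steps=8,frac=1.0,u=None,c=None,beta=np.radians(42)):
    Rt=align(phi,axis,beta,u);c=C_T if c is None else c
    tcp=np.asarray(collar)-Rt@c
    plan(tcp-Rt[:,2]*GO,Rt,steps,frac)
E
python3 - <<'E'
from h import *
n=tubeaxis();print(n,U_T,C_T)
gplan(0.8,n,MOUTH+n*165,8,0.5)
E
```

```text
[ 0.04680997 -0.28860014  0.95630476] [ 0.03385873 -0.66804538 -0.74319556] [-0.1563 31.628  16.7434]
t 8.8 grasp now [ 391.9 -295.3  353.6] dist 0.478 deg 22.7
-0.02 -0.0172 0.014 0.009 -0.023 -0.004; -0.04 -0.0344 0.028 0.018 -0.045 -0.008; -0.0601 -0.0516 0.0421 0.027 -0.068 -0.012; -0.0801 -0.0688 0.0561 0.036 -0.091 -0.016; -0.1001 -0.086 0.0701 0.045 -0.114 -0.02; -0.1201 -0.1032 0.0841 0.054 -0.136 -0.024; -0.1402 -0.1204 0.0981 0.063 -0.159 -0.028; -0.1602 -0.1376 0.1122 0.072 -0.182 -0.032
```

move_arm(
  deltas="-0.02 -0.017 0.014 0.009 -0.023 -0.004; -0.04 -0.0345 0.028 0.018 -0.045 -0.008; -0.06 -0.0515 0.042 0.027 -0.068 -0.012; -0.08 -0.069 0.056 0.036 -0.091 -0.016; -0.1 -0.086 0.07 0.045 -0.114 -0.02; -0.12 -0.103 0.084 0.054 -0.136 -0.024; -0.14 -0.12 0.098 0.063 -0.159 -0.028; -0.16 -0.1375 0.112 0.072 -0.182 -0.032",
)

```text
time_s: 9.6
tool_pos: [481.9, -61.5, 349.2]
eef_rot: [-2.328, 0.11, -0.917]
wrist_force: [0.4, 0.1, -0.3]
width: 21.2
```

```bash
python3 - <<'E'
from h import *
n=tubeaxis();print(manip.state()["joint_positions"].round(2))
gplan(0.8,n,MOUTH+n*165,8,1)
E
```

```text
[ 0.94 -0.27 -0.25  2.03 -0.9   1.37 -0.07]
t 9.6 grasp now [472.  -70.9 362. ] dist 0.237 deg 11.3
-0.0163 -0.0164 0.0185 0.009 -0.023 -0.004; -0.0326 -0.0328 0.037 0.018 -0.045 -0.008; -0.0489 -0.0492 0.0555 0.027 -0.068 -0.011; -0.0652 -0.0656 0.0739 0.036 -0.09 -0.015; -0.0815 -0.082 0.0924 0.045 -0.113 -0.019; -0.0978 -0.0985 0.1109 0.054 -0.135 -0.023; -0.1141 -0.1149 0.1294 0.063 -0.158 -0.027; -0.1304 -0.1313 0.1479 0.072 -0.18 -0.03
```

move_arm(
  deltas="-0.0165 -0.0165 0.0185 0.009 -0.023 -0.004; -0.0325 -0.033 0.037 0.018 -0.045 -0.008; -0.049 -0.049 0.0555 0.027 -0.068 -0.011; -0.065 -0.0655 0.074 0.036 -0.09 -0.015; -0.0815 -0.082 0.0925 0.045 -0.113 -0.019; -0.098 -0.0985 0.111 0.054 -0.135 -0.023; -0.114 -0.115 0.1295 0.063 -0.158 -0.027; -0.1305 -0.1315 0.148 0.072 -0.18 -0.03",
)

```text
time_s: 10.4
tool_pos: [559.5, 162.4, 357.1]
eef_rot: [-2.231, 0.205, -0.759]
wrist_force: [-0.2, -1.1, -0.3]
width: 21.2
```

```bash
python3 - <<'E'
from h import *
n=tubeaxis()
st=manip.state();w=manip.camera("wrist");cv2.imwrite("pics/w7.png",w["image"][:,:,::-1])
s=cams("scene");t=cams("top")
st=manip.state();print(st["joint_positions"].round(2),st["dq"].round(2),st["wrist_force"])
R0=R(st["eef_rot"]);c=st["tool_pos"]+R0@C_T;u=R0@U_T;print("collar",c.round(1),"axis",u.round(3),"tip",(c-120*u).round(1))
for n_,P in (("collar",c),("tip",c-120*u),("mouth",MOUTH)): print(n_,proj(s,P).round(1),proj(t,P).round(1),wproj(w,P,st["tool_pos"],st["eef_rot"]).round(1))
gplan(0.8,n,MOUTH+n*165,8,1)
np.savez("d7.npz",s=s["image"],t=t["image"],w=w["image"])
a=cv2.resize(s["image"][180:320,400:500],None,fx=4,fy=4,interpolation=cv2.INTER_CUBIC);b=cv2.resize(t["image"][150:290,160:260],None,fx=4,fy=4,interpolation=cv2.INTER_CUBIC)
cv2.imwrite("pics/st7.png",np.hstack([a,b])[:,:,::-1])
E
```

```text
[ 0.74 -0.22 -0.52  2.02 -1.08  1.15 -0.25] [ 0.02 -0.01  0.05  0.01  0.02  0.    0.01] [-1.26175558 -0.37956525 -0.74048762]
collar [549.1 163.5 322.3] axis [ 0.049 -0.288  0.956] tip [543.3 198.  207.5]
collar [416.3 210.3] [212.  165.4] [318.  342.4]
tip [426.2 255.1] [208.6 187.9] [313.2 363.8]
mouth [429.3 270.5] [207.8 194.2] [313.4 367.9]
t 10.55 grasp now [550.3 150.7 368. ] dist 0.001 deg 0.2
0.0001 -0.0001 -0.0001 0 0 0; 0.0003 -0.0001 -0.0001 0 0.001 0; 0.0004 -0.0002 -0.0002 0.001 0.001 0; 0.0005 -0.0003 -0.0003 0.001 0.001 0.001; 0.0007 -0.0003 -0.0003 0.001 0.001 0.001; 0.0008 -0.0004 -0.0004 0.001 0.002 0.001; 0.0009 -0.0005 -0.0004 0.002 0.002 0.001; 0.0011 -0.0005 -0.0005 0.002 0.002 0.001
```

View pics/st7.png

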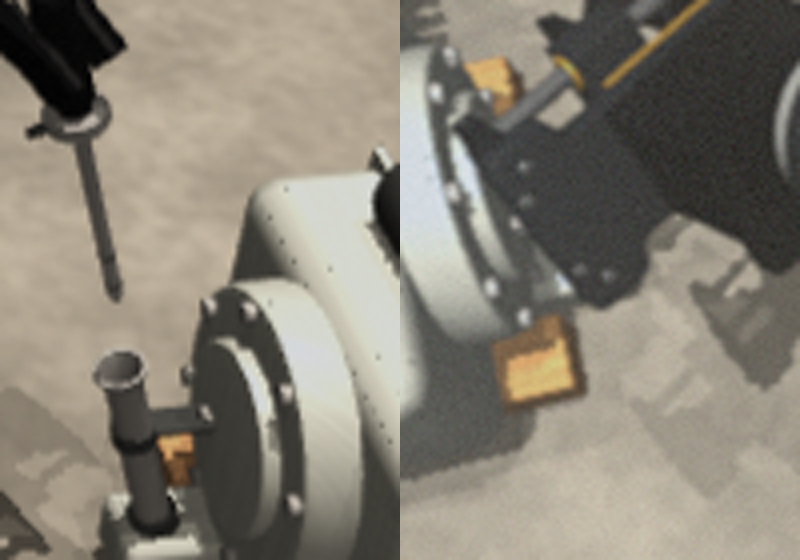

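View pics/w7.png

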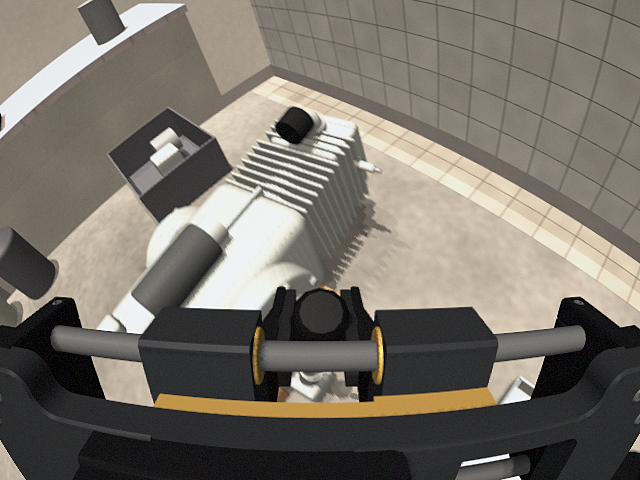

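```bash
python3 - <<'E'
from h import *
from scipy.optimize import least_squares
s=cams("scene");t=cams("top");st=manip.state()
P1=(np.array([402.9,-289.6,341.6]),Rn.from_matrix(_R0 if False else np.array([[0.481,-0.652,0.586],[-0.877,-0.358,0.322],[0,-0.668,-0.744]])).as_matrix())
P2=(st["tool_pos"],R(st["eef_rot"]))
obs=[(P1,0,(190.5,158.2),s),(P1,-120,(199,203),s),(P1,-120,(460,260.8),t),(P2,0,(418.8,209.5),s),(P2,-118,(428.8,255),s)]
def res(p,full=False):
    cx,cy,cz,ux,th,bx,by=p
    u=np.array([ux,-np.sin(th),-np.cos(th)]);c=np.array([cx,cy,cz]);r=[]
    for (tp,R0),z,px,cam in obs:
        X=tp+R0@(c+z*u);q=proj(cam,X)+( [bx,by] if cam is s else [0,0]);r+=list(q-px)
    if full:return np.array(r).reshape(-1,2)
    return np.r_[r,cx/1,ux/0.01,bx/1.5,by/1.5]
r=least_squares(res,[0,31,16,0,.73,0,0]);print(r.x.round(3));print(res(r.x,True).round(2))
cx,cy,cz,ux,th,bx,by=r.x;u=np.array([ux,-np.sin(th),-np.cos(th)]);c=np.array([cx,cy,cz])
X=P2[0]+P2[1]@c;U=P2[1]@u;print(X.round(1),U.round(3),(X-120*U).round(1),"line at mouth plane",(X-U*((X-MOUTH)@tubeaxis()/(U@tubeaxis()))).round(1))
E
```

```text
[-4.5100e-01  2.8320e+01  1.9197e+01  1.1000e-02  7.4200e-01  1.6250e+00
 -9.6100e-01]
[[ 1.91 -0.03]
 [ 0.48  0.29]
 [-0.11 -1.82]
 [-0.76  0.41]
 [-2.36 -0.25]]
[552.4 163.4 323.5] [ 0.038 -0.266  0.963] [547.9 195.3 207.9] line at mouth plane [546.2 207.4 163.9]
```

```bash
python3 - <<'E'
from h import *
n=tubeaxis();gplan(1.6,n,MOUTH+n*165,8,1)
E
```

```text
t 10.65 grasp now [550.8 147.7 368.1] dist 0.01 deg 45.8
-0.0012 0.0002 -0.0002 0.004 -0.067 -0.074; -0.0025 0.0005 -0.0005 0.007 -0.134 -0.149; -0.0037 0.0007 -0.0007 0.011 -0.201 -0.223; -0.0049 0.0009 -0.0009 0.014 -0.267 -0.297; -0.0062 0.0012 -0.0012 0.018 -0.334 -0.372; -0.0074 0.0014 -0.0014 0.021 -0.401 -0.446; -0.0086 0.0017 -0.0016 0.025 -0.468 -0.52; -0.0099 0.0019 -0.0019 0.028 -0.535 -0.594
```

move_arm(
  deltas="-0.001 0 0 0.004 -0.067 -0.074; -0.0025 0.0005 -0.0005 0.007 -0.134 -0.149; -0.0035 0.0005 -0.0005 0.011 -0.201 -0.223; -0.005 0.001 -0.001 0.014 -0.267 -0.297; -0.006 0.001 -0.001 0.018 -0.334 -0.372; -0.0075 0.0015 -0.0015 0.021 -0.401 -0.446; -0.0085 0.0015 -0.0015 0.025 -0.468 -0.52; -0.01 0.002 -0.002 0.028 -0.535 -0.594",
)

```text
time_s: 11.45
tool_pos: [551.0, 162.4, 358.2]
eef_rot: [-2.116, 0.007, 0.02]
wrist_force: [-0.2, 0.8, -1.2]
width: 21.5
```

```bash
cat > look.py <<'E'
import sys
from h import *
k=sys.argv[1];n=tubeaxis()
s=cams("scene");t=cams("top");w=manip.camera("wrist")
st=manip.state();print(st["joint_positions"].round(2),st["dq"].round(2),st["wrist_force"].round(1))
R0=R(st["eef_rot"]);c=st["tool_pos"]+R0@C_T;u=R0@U_T;print("collar",c.round(1),"axis",u.round(3),"tip",(c-120*u).round(1))
for n_,P in (("collar",c),("tip",c-120*u),("mouth",MOUTH)): print(n_,proj(s,P).round(1),proj(t,P).round(1))
a=cv2.resize(s["image"][180:320,400:500],None,fx=4,fy=4,interpolation=cv2.INTER_CUBIC);b=cv2.resize(t["image"][130:270,160:260],None,fx=4,fy=4,interpolation=cv2.INTER_CUBIC)
cv2.imwrite(f"pics/st{k}.png",np.hstack([a,b])[:,:,::-1])
cv2.imwrite(f"pics/w{k}.png",w["image"][:,:,::-1])
E
python3 look.py 8
```

```text
[ 0.68  0.23 -0.53  1.67 -0.89  1.54  0.33] [ 0.   -0.04 -0.    0.03 -0.01 -0.   -0.01] [-0.4  0.3 -0.6]
collar [550.9 161.3 322.5] axis [ 0.047 -0.289  0.956] tip [545.2 196.1 207.8]
collar [415.2 210.7] [213.3 164.4]
tip [425.2 255.5] [209.6 186.9]
mouth [429.3 270.5] [207.8 194.2]
```

View pics/st8.png

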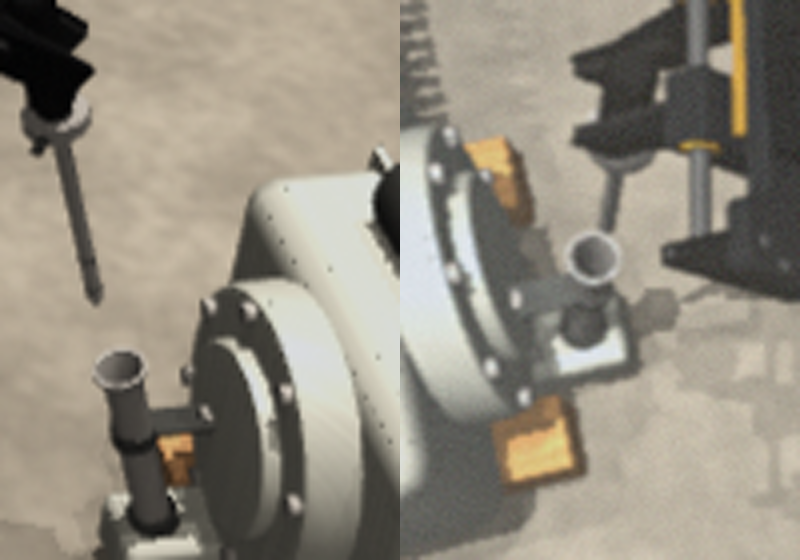

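```bash
python3 - <<'E'
from h import *
s=cams("scene");t=cams("top")
a=cv2.resize(s["image"][200:290,405:450],None,fx=8,fy=8,interpolation=cv2.INTER_CUBIC);b=cv2.resize(t["image"][155:205,190:235],None,fx=8,fy=8,interpolation=cv2.INTER_CUBIC)
b=cv2.copyMakeBorder(b,0,a.shape[0]-b.shape[0],0,0,cv2.BORDER_CONSTANT)
im=np.hstack([a,b])[:590]
cv2.imwrite("pics/z8.png",im[:,:,::-1])
E
```

```text
(no output)
```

View pics/z8.png

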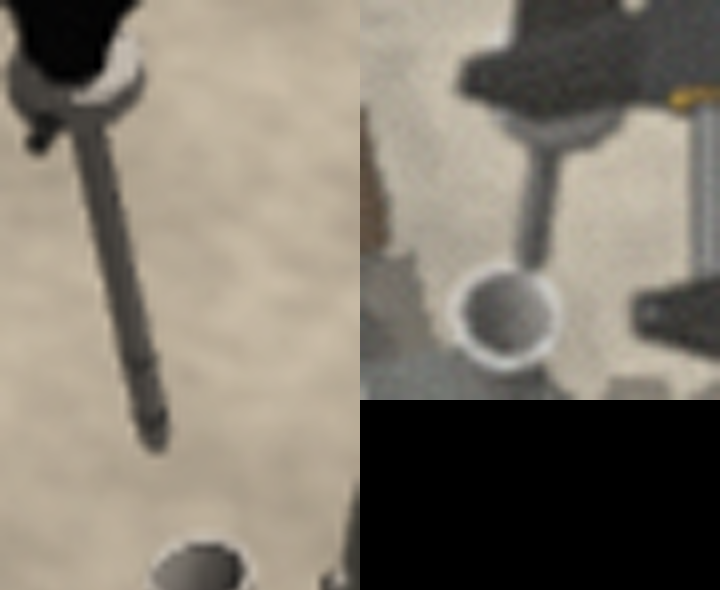

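```bash
python3 - <<'E'
from h import *
s=cams("scene");t=cams("top")
m,e1=tri(t,(208.4,194.6),s,(430,272));T,e2=tri(t,(211.25,188.5),s,(424.1,256));
print("mouth",m.round(1),e1,"tip",T.round(1),e2)
# axis direction: plane intersection of image lines
def pl(c,a,b):
    _,d1=ray(c,*a);_,d2=ray(c,*b);n=np.cross(d1,d2);return n/np.linalg.norm(n)
u=np.cross(pl(s,(424.1,256),(416.25,216.25)),pl(t,(211.25,188.5),(213.1,173.75)));u/=np.linalg.norm(u);u*=np.sign(u[2]);print("axis",u.round(3),"tilt",np.degrees(np.arccos(u[2])))
n=tubeaxis();print("n",n.round(3))
# tube axis from images: scene tube line, top base
un=np.cross(pl(s,(430,272),(438,310)),pl(t,(208.3,194.5),(205.7,211)));un/=np.linalg.norm(un);un*=np.sign(un[2]);print("tube",un.round(3),np.degrees(np.arccos(un[2])),np.arctan2(un[1],un[0]))
d=T-m;print("tip rel mouth along n",d@n,"perp",(d-(d@n)*n).round(1))
st=manip.state();R0=R(st["eef_rot"]);print("tip in tool",(R0.T@(T-st["tool_pos"])).round(1),"u in tool",(R0.T@u).round(3),"model",(C_T-120*U_T).round(1),U_T.round(3))
E
```

```text
mouth [542.6 211.2 161.1] 2.210098178600749 tip [542.9 194.1 204.3] 0.8182235639652562
axis [ 0.026 -0.272  0.962] tilt 15.867979405871127
n [ 0.047 -0.289  0.956]
tube [ 0.017 -0.284  0.959] 16.51917791847361 -1.5108175507559518
tip rel mouth along n 46.24368706573127 perp [-1.9 -3.8 -1. ]
tip in tool [ -5.5 116.6 105.9] u in tool [ 0.013 -0.681 -0.732] model [ -4.2 111.8 105.9] [ 0.034 -0.668 -0.743]
```

```bash
cat >> h.py <<'E'
U_T=np.array([0.013,-0.681,-0.732]);U_T/=np.linalg.norm(U_T);C_T=np.array([-5.5,116.6,105.9])+120*U_T
MOUTH=np.array([542.6,211.2,161.1]);AZ=-1.49
E
python3 - <<'E'
from h import *
n=tubeaxis();print(n)
gplan(1.6,n,MOUTH+n*(120-8),8,1)
gplan(1.6,n,MOUTH+n*(120+44),8,1)
E
```

```text
[ 0.02359687 -0.29141792  0.95630476]
t 11.8 grasp now [550.5 148.2 368.5] dist 0.054 deg 1.3
-0 0.0044 0.0051 0.003 -0.001 -0.001; -0 0.0089 0.0102 0.005 -0.001 -0.002; -0.0001 0.0133 0.0153 0.008 -0.002 -0.003; -0.0001 0.0177 0.0203 0.01 -0.002 -0.004; -0.0001 0.0222 0.0254 0.013 -0.003 -0.005; -0.0001 0.0266 0.0305 0.015 -0.003 -0.006; -0.0001 0.031 0.0356 0.018 -0.004 -0.007; -0.0001 0.0355 0.0407 0.02 -0.004 -0.008
t 11.8 grasp now [550.5 148.2 368.5] dist 0.002 deg 1.3
0.0001 0.0001 0.0002 0.003 -0.001 -0.001; 0.0001 0.0002 0.0005 0.005 -0.001 -0.002; 0.0002 0.0003 0.0007 0.008 -0.002 -0.003; 0.0002 0.0004 0.0009 0.01 -0.002 -0.004; 0.0003 0.0005 0.0012 0.013 -0.003 -0.005; 0.0003 0.0006 0.0014 0.015 -0.003 -0.006; 0.0004 0.0007 0.0017 0.018 -0.004 -0.007; 0.0004 0.0008 0.0019 0.02 -0.004 -0.008
```

```bash
python3 - <<'E'
from h import *
n=tubeaxis();gplan(1.6,n,MOUTH+n*(120+8),6,1)
E
```

```text
t 11.8 grasp now [550.5 148.2 368.5] dist 0.038 deg 1.3
0 0.0041 0.0048 0.003 -0.001 -0.001; 0 0.0083 0.0096 0.007 -0.001 -0.003; 0 0.0124 0.0144 0.01 -0.002 -0.004; 0 0.0165 0.0192 0.014 -0.003 -0.005; 0 0.0207 0.024 0.017 -0.004 -0.006; 0 0.0248 0.0287 0.02 -0.004 -0.008; 0 0.0248 0.0287 0.02 -0.004 -0.008; 0 0.0248 0.0287 0.02 -0.004 -0.008
```

move_arm(
  deltas="0 0.004 0.005 0.003 0 -0.001; 0 0.0085 0.0095 0.007 -0.001 -0.003; 0 0.0125 0.0145 0.01 -0.002 -0.004; 0 0.0165 0.019 0.014 -0.003 -0.005; 0 0.0205 0.024 0.017 -0.004 -0.006; 0 0.025 0.0285 0.02 -0.004 -0.008; 0 0.025 0.0285 0.02 -0.004 -0.008; 0 0.025 0.0285 0.02 -0.004 -0.008",
)

```text
time_s: 12.6
tool_pos: [550.0, 175.9, 322.6]
eef_rot: [-2.095, 0.003, 0.027]
wrist_force: [0.4, -0.4, -0.8]
width: 21.0
```

```bash
cat > zoom.py <<'E'
import sys
from h import *
s=cams("scene");t=cams("top")
a=cv2.resize(s["image"][215:288,405:450],None,fx=8,fy=8,interpolation=cv2.INTER_CUBIC);b=cv2.resize(t["image"][150:220,190:235],None,fx=8,fy=8,interpolation=cv2.INTER_CUBIC)
b=cv2.copyMakeBorder(b,0,a.shape[0]-b.shape[0],0,0,cv2.BORDER_CONSTANT)
cv2.imwrite(f"pics/z{sys.argv[1]}.png",np.hstack([a,b])[:,:,::-1])
st=manip.state();R0=R(st["eef_rot"]);c=st["tool_pos"]+R0@C_T;u=R0@U_T
n=tubeaxis();d=c-MOUTH;print(st["time_s"],"depth left",d@n,"perp",(d-(d@n)*n).round(1),"u-n",(u-n).round(3),"F",st["wrist_force"].round(1),"w",st["width"],st["joint_positions"].round(2))
E
python3 zoom.py 9
```

```text
12.7 depth left 128.23345352896337 perp [ 0.6 -0.  -0. ] u-n [-0.001 -0.001 -0.   ] F [-0.5 -0.3 -0.9] w 21.492429942341523 [ 0.67  0.27 -0.54  1.73 -0.9   1.48  0.39]
```

View pics/z9.png

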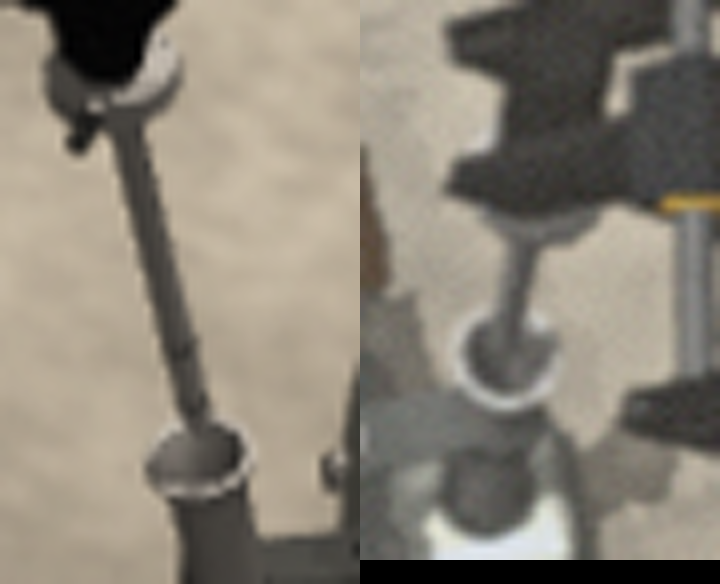

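```bash
cat >> h.py <<'E'
MOUTH=np.array([542.4,210.4,161.1])
E
python3 - <<'E'
from h import *
n=tubeaxis();gplan(1.6,n,MOUTH+n*90,8,1)
E
```

```text
t 12.7 grasp now [550.6 159.6 332.3] dist 0.038 deg 0.1
-0.0002 0.0033 0.0034 -0 0 0; -0.0003 0.0066 0.0068 -0 0 0; -0.0005 0.0099 0.0102 -0 0 0.001; -0.0006 0.0132 0.0137 -0 0 0.001; -0.0008 0.0165 0.0171 -0 0.001 0.001; -0.0009 0.0198 0.0205 -0 0.001 0.001; -0.0011 0.0231 0.0239 -0 0.001 0.002; -0.0012 0.0264 0.0273 -0.001 0.001 0.002
```

move_arm(
  deltas="0 0.0033 0.0034 0 0 0; 0 0.0066 0.0068 0 0 0; -0.0005 0.01 0.01 0 0 0; -0.0005 0.013 0.0137 0 0 0; -0.001 0.0165 0.017 0 0 0; -0.001 0.02 0.0205 0 0 0; -0.001 0.023 0.024 0 0 0; -0.001 0.0265 0.0273 0 0 0",
)

```text
time_s: 13.5
tool_pos: [548.6, 186.3, 285.6]
eef_rot: [-2.095, 0.003, 0.027]
wrist_force: [0.8, -0.1, -1.3]
width: 21.3
```

```bash
python3 zoom.py 10
```

```text
13.6 depth left 88.87917463927502 perp [-0.3 -0.1 -0. ] u-n [ 0.001 -0.001 -0.   ] F [-0.4 -0.6 -1.5] w 21.201181413229847 [ 0.65  0.3  -0.54  1.77 -0.89  1.42  0.43]
```

View pics/z10.png

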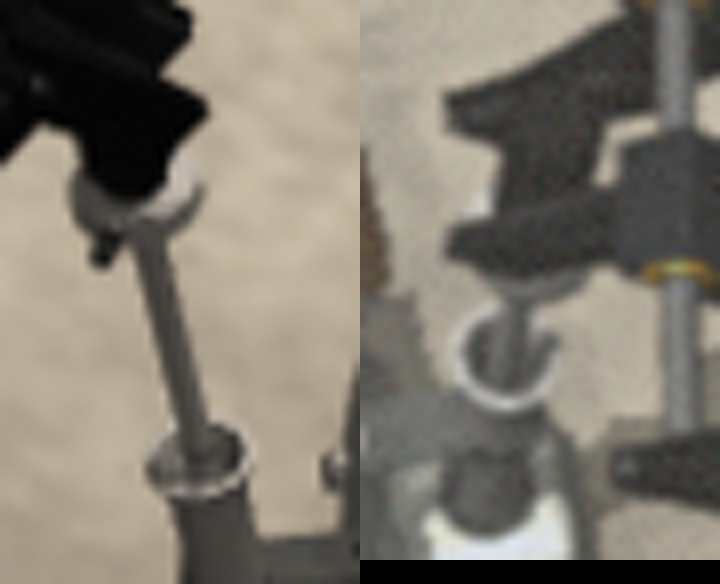

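move_arm(
  deltas="0 0.0033 0.0036 0 0 0; 0 0.0066 0.0071 0 0 0; 0 0.01 0.0107 0 0 0; 0 0.013 0.0142 0 0 0; 0 0.0165 0.0178 0 0 0; 0 0.02 0.0213 0 0 0; 0 0.023 0.025 0 0 0; 0 0.0265 0.0285 0 0 0",
)

```text
time_s: 14.4
tool_pos: [548.1, 197.7, 248.5]
eef_rot: [-2.095, 0.003, 0.028]
wrist_force: [0.8, -0.8, -0.7]
width: 21.2
```

```bash
python3 zoom.py 11
```

```text
14.5 depth left 49.95066488598687 perp [ 0.1 -0.1 -0. ] u-n [ 0.001 -0.001 -0.   ] F [-0.3  0.4 -1.9] w 21.402118481612177 [ 0.63  0.33 -0.54  1.81 -0.89  1.35  0.48]
```

View pics/z11.png

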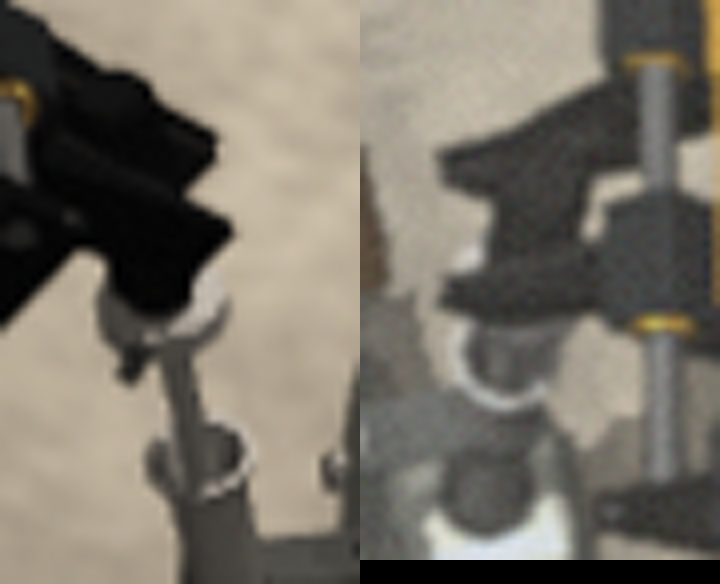

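move_arm(
  deltas="0 0.0033 0.0036 0 0 0; 0 0.0066 0.0071 0 0 0; 0 0.01 0.0107 0 0 0; 0 0.013 0.0142 0 0 0; 0 0.0165 0.0178 0 0 0; 0 0.02 0.0213 0 0 0; 0 0.023 0.025 0 0 0; 0 0.025 0.027 0 0 0",
)

```text
time_s: 15.3
tool_pos: [547.4, 208.6, 213.1]
eef_rot: [-2.095, 0.003, 0.028]
wrist_force: [-1.0, -0.8, -0.1]
width: 21.2
```

```bash
python3 zoom.py 12
```

```text
15.4 depth left 13.351385582000336 perp [0.7 0.1 0. ] u-n [ 0.001 -0.    -0.   ] F [-0.3  0.4 -1. ] w 21.378573988085837 [ 0.62  0.38 -0.55  1.85 -0.89  1.29  0.52]
```

View pics/z12.png

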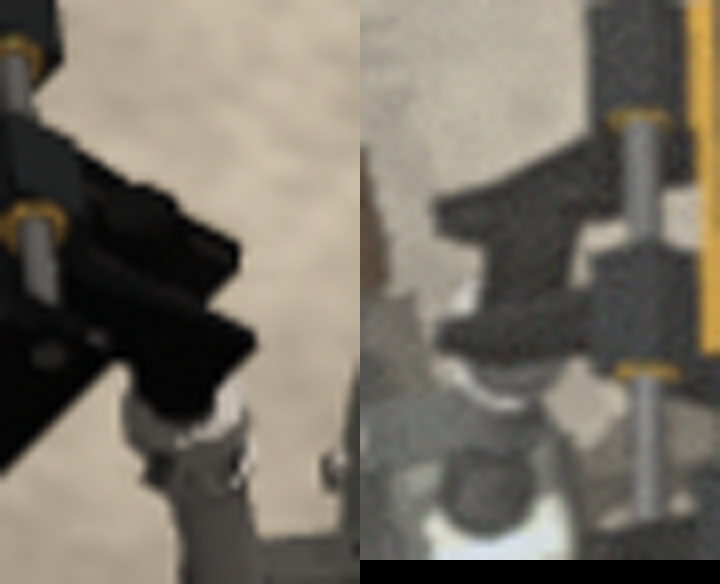

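move_arm(
  deltas="0 0.0008 0.0009 0 0 0; 0 0.0016 0.0018 0 0 0; 0 0.0024 0.0027 0 0 0; 0 0.0032 0.0036 0 0 0; 0 0.004 0.0045 0 0 0; 0 0.0048 0.0053 0 0 0; 0 0.0054 0.006 0 0 0; 0 0.006 0.0066 0 0 0",
)

```text
time_s: 16.2
tool_pos: [547.6, 211.1, 205.1]
eef_rot: [-2.095, 0.003, 0.028]
wrist_force: [-1.6, -1.1, 0.2]
width: 21.4
```

```bash
python3 zoom.py 13
```

```text
16.3 depth left 4.829950604284021 perp [1.1 0.1 0. ] u-n [ 0. -0. -0.] F [-1.1 -0.8 -0.4] w 21.071515174192246 [ 0.61  0.39 -0.55  1.85 -0.89  1.28  0.53]
```

View pics/z13.png

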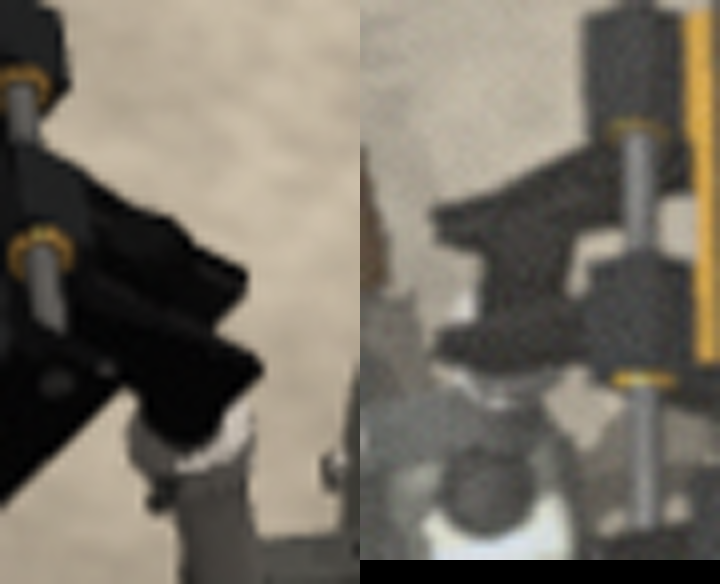

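move_arm(
  deltas="0 0.0004 0.0004 0 0 0; 0 0.0008 0.0009 0 0 0; 0 0.0012 0.0013 0 0 0; 0 0.0016 0.0018 0 0 0; 0 0.002 0.0022 0 0 0; 0 0.0024 0.0026 0 0 0; 0 0.0028 0.003 0 0 0; 0 0.0028 0.003 0 0 0",
)

```text
time_s: 17.1
tool_pos: [547.6, 212.3, 201.1]
eef_rot: [-2.096, 0.003, 0.027]
wrist_force: [-1.0, -0.2, -0.4]
width: 21.5
```

```bash
python3 zoom.py 14
```

```text
17.2 depth left 0.7806411873621684 perp [1.1 0.1 0. ] u-n [ 0. -0. -0.] F [-2.1 -0.8 -0.5] w 20.94703525099527 [ 0.61  0.39 -0.55  1.85 -0.89  1.27  0.53]
```

View pics/z14.png

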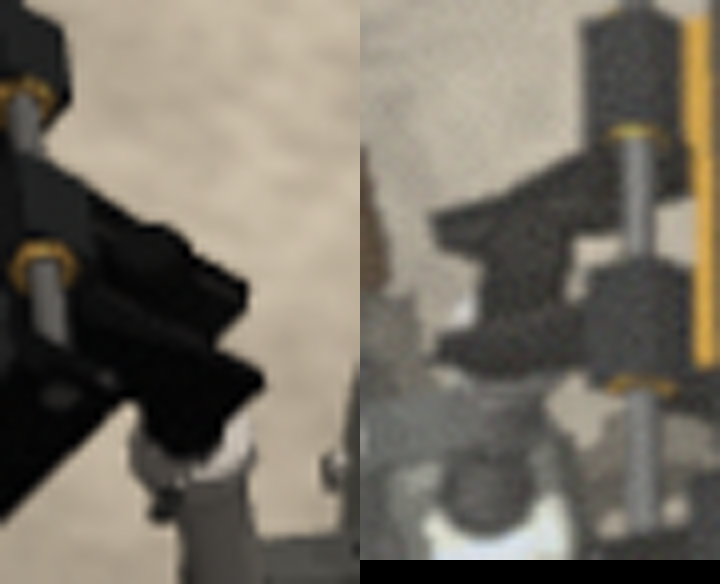

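move_arm(
  deltas="-0.0005 0.0003 0.0003 0 0 0; -0.001 0.0006 0.0007 0 0 0; -0.001 0.0009 0.001 0 0 0; -0.001 0.0012 0.0013 0 0 0; -0.001 0.0015 0.0017 0 0 0; -0.001 0.0018 0.002 0 0 0; -0.001 0.002 0.0022 0 0 0; -0.001 0.002 0.0022 0 0 0",
)

```text
time_s: 18.0
tool_pos: [547.2, 212.9, 200.4]
eef_rot: [-2.093, 0.001, 0.027]
wrist_force: [-3.4, -4.8, 9.0]
width: 20.9
```

```bash
python3 zoom.py 15
```

```text
18.1 depth left -0.1389387598986697 perp [0.9 0.6 0.2] u-n [-0.001 -0.003 -0.001] F [-3.5 -5.7  9.7] w 21.32584584890149 [ 0.61  0.39 -0.55  1.86 -0.89  1.27  0.54]
```

move_arm(
  deltas="0 0.0003 0.0003 0 0 0; 0 0.0006 0.0006 0 0 0; 0 0.0008 0.0009 0 0 0; 0 0.0008 0.0009 0 0 0; 0 0.0008 0.0009 0 0 0; 0 0.0008 0.0009 0 0 0; 0 0.0008 0.0009 0 0 0; 0 0.0008 0.0009 0 0 0",
)

```text
time_s: 18.9
tool_pos: [547.3, 213.1, 200.3]
eef_rot: [-2.092, 0.001, 0.027]
wrist_force: [-5.0, -8.4, 13.7]
width: 21.0
```

```bash
python3 zoom.py 16; python3 - <<'E'
from h import *
s=cams("scene");t=cams("top")
a=cv2.resize(s["image"][255:290,415:450],None,fx=16,fy=16,interpolation=cv2.INTER_CUBIC);cv2.imwrite("pics/z16s.png",a[:,:,::-1])
E
```

```text
19.0 depth left -0.2765021937966187 perp [1.  0.8 0.2] u-n [-0.001 -0.004 -0.001] F [-4.7 -7.2 13.3] w 21.002573118715674 [ 0.61  0.39 -0.55  1.86 -0.89  1.27  0.54]
```

View pics/z16s.png

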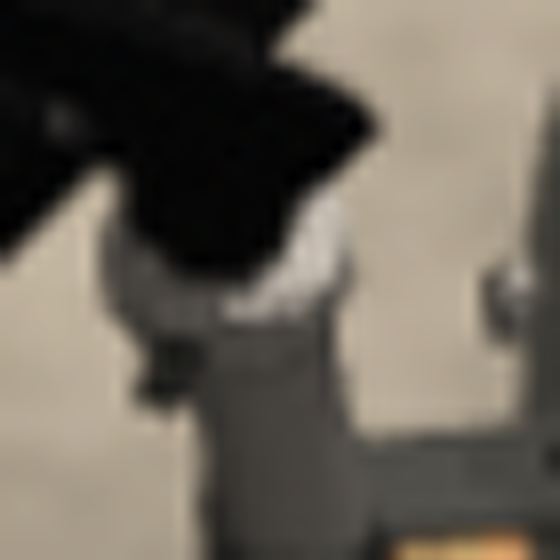

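```bash
python3 - <<'E'
from h import *
n=tubeaxis();st=manip.state();R0=R(st["eef_rot"]);g=st["tool_pos"]-R0[:,2]*GO
plan(g+85*n,R0,8,1)
E
```

```text
t 19.1 grasp now [547.8 196.9 209.6] dist 0.085 deg 0.0
0.0002 -0.0073 -0.0077 0 0 0; 0.0003 -0.0145 -0.0155 0 0 0; 0.0005 -0.0218 -0.0232 0 0 0; 0.0006 -0.0291 -0.031 0 0 0; 0.0008 -0.0363 -0.0387 0 0 0; 0.0009 -0.0436 -0.0465 0 0 0; 0.0011 -0.0509 -0.0542 0 0 0; 0.0012 -0.0581 -0.062 0 0 0
```

move_arm(
  deltas="0 -0.007 -0.0077 0 0 0; 0 -0.0145 -0.0155 0 0 0; 0.0005 -0.0218 -0.0232 0 0 0; 0.0005 -0.029 -0.031 0 0 0; 0.001 -0.0363 -0.0387 0 0 0; 0.001 -0.0436 -0.0465 0 0 0; 0.001 -0.051 -0.0542 0 0 0; 0.001 -0.058 -0.062 0 0 0",
)

```text
time_s: 19.9
tool_pos: [548.5, 188.7, 279.4]
eef_rot: [-2.096, 0.002, 0.027]
wrist_force: [0.9, 0.3, -0.8]
width: 21.1
```

```bash
python3 zoom.py 17;python3 - <<'E'
from h import *
n=tubeaxis();gplan(1.6,n,MOUTH+n*175,8,1)
E
```

```text
20.0 depth left 83.30244813263164 perp [1.1 0.3 0.1] u-n [-0.003  0.     0.   ] F [-0.   0.3 -1.6] w 21.283789244600296 [ 0.65  0.3  -0.54  1.78 -0.89  1.41  0.44]
t 20.0 grasp now [549.8 172.2 289.4] dist 0.092 deg 0.2
0.0001 -0.0078 -0.0084 0 -0 0; 0.0001 -0.0156 -0.0168 0 -0 0.001; 0.0002 -0.0233 -0.0253 0 -0 0.001; 0.0002 -0.0311 -0.0337 0 -0 0.002; 0.0003 -0.0389 -0.0421 0 -0.001 0.002; 0.0004 -0.0467 -0.0505 0 -0.001 0.002; 0.0004 -0.0545 -0.0589 0 -0.001 0.003; 0.0005 -0.0622 -0.0673 0 -0.001 0.003
```

move_arm(
  deltas="0 -0.008 -0.0084 0 0 0; 0 -0.0155 -0.017 0 0 0; 0 -0.0233 -0.0253 0 0 0; 0 -0.031 -0.0337 0 0 0; 0 -0.039 -0.042 0 0 0; 0 -0.0467 -0.0505 0 0 0; 0 -0.0545 -0.059 0 0 0; 0.0005 -0.062 -0.067 0 0 0",
)

```text
time_s: 20.8
tool_pos: [549.9, 161.7, 366.7]
eef_rot: [-2.096, 0.002, 0.027]
wrist_force: [-0.6, 1.0, -1.1]
width: 21.0
```

```bash
python3 look.py 18
```

```text
[ 0.69  0.24 -0.53  1.67 -0.9   1.55  0.34] [-0.    0.01 -0.    0.03  0.01 -0.01  0.  ] [-0.5 -0.3 -0.9]
collar [546.4 159.8 327.1] axis [ 0.022 -0.291  0.956] tip [543.7 194.7 212.3]
collar [414.5 207.2] [213.5 166. ]
tip [424.8 253.3] [209.7 186.9]
mouth [429. 272.] [208.2 194.7]
```

View pics/st18.png

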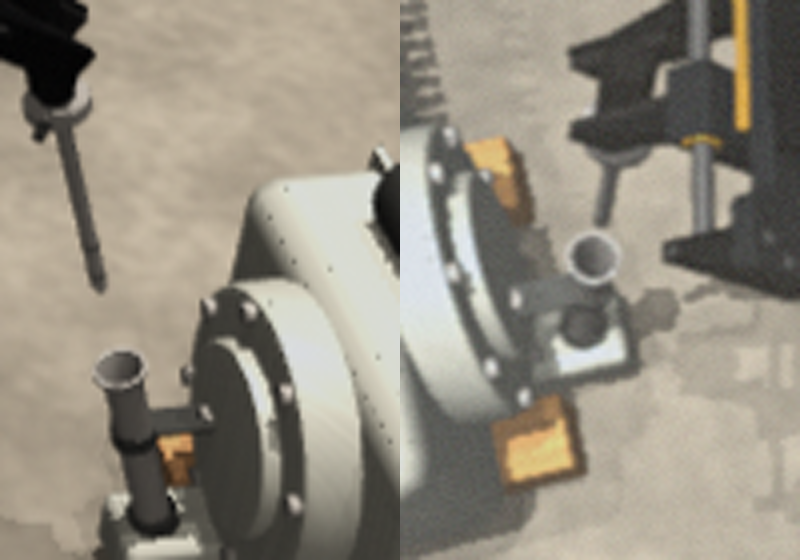

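```bash
python3 - <<'E'
from h import *
phi=1.6;ax=np.array([np.cos(phi),np.sin(phi),0])
gplan(phi,ax,np.array([590,-50,345])+120*ax,8,0.5,beta=np.radians(42-90))
Rt=align(phi,ax,np.radians(-48));print(Rt.round(2), (toolR(phi,np.radians(-48))@U_T).round(2))
E
```

```text
t 20.95 grasp now [550.7 145.6 375.7] dist 0.075 deg 107.0
0.0023 0.0036 -0.0019 -0.117 -0 -0.001; 0.0046 0.0072 -0.0039 -0.233 -0 -0.002; 0.007 0.0108 -0.0058 -0.35 -0 -0.003; 0.0093 0.0144 -0.0077 -0.467 -0 -0.004; 0.0116 0.0181 -0.0097 -0.583 -0 -0.006; 0.0139 0.0217 -0.0116 -0.7 -0 -0.007; 0.0162 0.0253 -0.0135 -0.817 -0 -0.008; 0.0186 0.0289 -0.0155 -0.933 -0 -0.009
[[ 1.    0.03  0.03]
 [ 0.04 -0.68 -0.73]
 [ 0.    0.73 -0.68]] [-0.02  1.   -0.02]
```

move_arm(
  deltas="0.002 0.003 -0.002 -0.09 0 0; 0.0035 0.006 -0.003 -0.18 0 0; 0.005 0.008 -0.0045 -0.27 0 0; 0.007 0.011 -0.006 -0.36 0 0; 0.009 0.014 -0.0075 -0.45 0 -0.004; 0.011 0.017 -0.009 -0.54 0 -0.005; 0.0125 0.0195 -0.0105 -0.63 0 -0.006; 0.014 0.022 -0.012 -0.7 0 -0.007",
)

```text
time_s: 21.75
tool_pos: [564.1, 142.0, 352.6]
eef_rot: [-2.798, -0.002, 0.034]
wrist_force: [-0.0, 0.7, -0.8]
width: 20.9
```

```bash
cat > fin.py <<'E'
from h import *
phi=1.6;ax=np.array([np.cos(phi),np.sin(phi),0])
st=manip.state();R0=R(st["eef_rot"]);c=st["tool_pos"]+R0@C_T;u=R0@U_T
print(st["joint_positions"].round(2),st["wrist_force"].round(1),st["width"].round(1),"collar",c.round(0),"u",u.round(3),"tip",(c-120*u).round(0))
import sys
gplan(phi,ax,np.array([590,-50,345])+120*ax,8,float(sys.argv[1]),beta=np.radians(42-90))
E
python3 fin.py 0.5
```

```text
Traceback (most recent call last):
  File "fin.py", line 4, in <module>
    print(st["joint_positions"].round(2),st["wrist_force"].round(1),st["width"].round(1),"collar",c.round(0),"u",u.round(3),"tip",(c-120*u).round(0))
                                                                    ^^^^^^^^^^^^^^^^^
AttributeError: 'float' object has no attribute 'round'
```

```bash
sed -i 's/st\["width"\].round(1)/st["width"]/' fin.py; python3 fin.py 0.5
```

```text
[ 0.43  0.15 -0.57  1.46 -0.26  1.51 -0.09] [-0.   0.7 -0.8] 20.861047068758953 collar [561. 115. 324.] u [-0.002  0.395  0.919] tip [561.  68. 214.]
t 21.75 grasp now [564.3 135.7 370.2] dist 0.048 deg 66.7
0.0015 0.0025 0.0005 -0.073 0 -0.001; 0.0029 0.0051 0.001 -0.146 0 -0.001; 0.0044 0.0076 0.0014 -0.218 0 -0.002; 0.0059 0.0102 0.0019 -0.291 0 -0.002; 0.0074 0.0127 0.0024 -0.364 0 -0.003; 0.0088 0.0153 0.0029 -0.437 0 -0.003; 0.0103 0.0178 0.0033 -0.51 0 -0.004; 0.0118 0.0204 0.0038 -0.582 0 -0.004
```

move_arm(
  deltas="0.0015 0.0025 0.0005 -0.073 0 0; 0.003 0.005 0.001 -0.146 0 0; 0.0045 0.0075 0.0015 -0.218 0 -0.002; 0.006 0.01 0.002 -0.291 0 -0.002; 0.0075 0.0125 0.0025 -0.364 0 -0.003; 0.009 0.0155 0.003 -0.437 0 -0.003; 0.0105 0.018 0.0035 -0.51 0 -0.004; 0.012 0.0205 0.004 -0.582 0 -0.004",
)

```text
time_s: 22.55
tool_pos: [576.7, 124.0, 341.2]
eef_rot: [2.903, -0.001, 0.037]
wrist_force: [-0.0, -0.7, -0.9]
width: 21.0
```

```bash
python3 fin.py 1
```

```text
[ 0.1   0.26 -0.62  1.36  0.36  1.68 -0.46] [-0.  -0.7 -0.9] 21.031472537766934 collar [574.  86. 332.] u [-0.018  0.834  0.551] tip [576. -14. 266.]
t 22.55 grasp now [576.5 128.4 359.4] dist 0.023 deg 33.4
0.0014 0.0018 0.0017 -0.073 0 -0.001; 0.0029 0.0037 0.0033 -0.146 0.001 -0.001; 0.0043 0.0055 0.005 -0.219 0.001 -0.002; 0.0058 0.0073 0.0066 -0.292 0.001 -0.002; 0.0072 0.0092 0.0083 -0.365 0.001 -0.003; 0.0087 0.011 0.01 -0.437 0.002 -0.003; 0.0101 0.0128 0.0116 -0.51 0.002 -0.004; 0.0116 0.0147 0.0133 -0.583 0.002 -0.005
```

move_arm(
  deltas="0.0015 0.002 0.0015 -0.073 0 0; 0.003 0.0035 0.0035 -0.146 0 0; 0.0045 0.0055 0.005 -0.219 0 -0.002; 0.006 0.0075 0.0065 -0.292 0 -0.002; 0.007 0.009 0.0085 -0.365 0 -0.003; 0.0085 0.011 0.01 -0.437 0.002 -0.003; 0.01 0.013 0.0115 -0.51 0.002 -0.004; 0.0115 0.0145 0.0135 -0.583 0.002 -0.005",
)

```text
time_s: 23.35
tool_pos: [588.9, 107.3, 331.2]
eef_rot: [2.321, 0.001, 0.043]
wrist_force: [-0.2, 0.1, -0.6]
width: 21.2
```

```bash
python3 fin.py 1; python3 - <<'E'
from h import *
s=cams("scene");t=cams("top")
cv2.imwrite("pics/s20.png",s["image"][:,:,::-1]);cv2.imwrite("pics/t20.png",t["image"][:,:,::-1])
st=manip.state();R0=R(st["eef_rot"]);c=st["tool_pos"]+R0@C_T;u=R0@U_T
for P in (c,c-120*u): print(proj(s,P).round(1),proj(t,P).round(1))
E
```

```text
[-0.22  0.46 -0.56  1.34  0.87  1.95 -0.66] [-0.2  0.1 -0.6] 21.230777384088988 collar [587.  70. 344.] u [-0.03   1.     0.001] tip [590. -50. 344.]
t 23.35 grasp now [588.3 121.  344. ] dist 0.001 deg 0.1
-0 0.0001 -0 -0 0 0; -0 0.0001 -0 -0 0 0; -0 0.0002 -0.0001 -0 0 0; -0 0.0003 -0.0001 -0 0 0; -0 0.0004 -0.0001 -0 0 0.001; -0 0.0004 -0.0001 -0 0 0.001; -0 0.0005 -0.0001 -0.001 0 0.001; -0.0001 0.0006 -0.0002 -0.001 0 0.001
[367.2 212. ] [264.5 139.5]
[300.  210.1] [335.6 136. ]
```

View pics/s20.png

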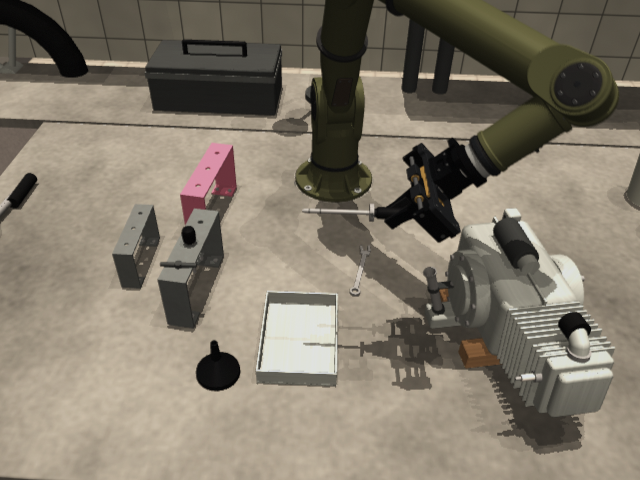

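View pics/t20.png

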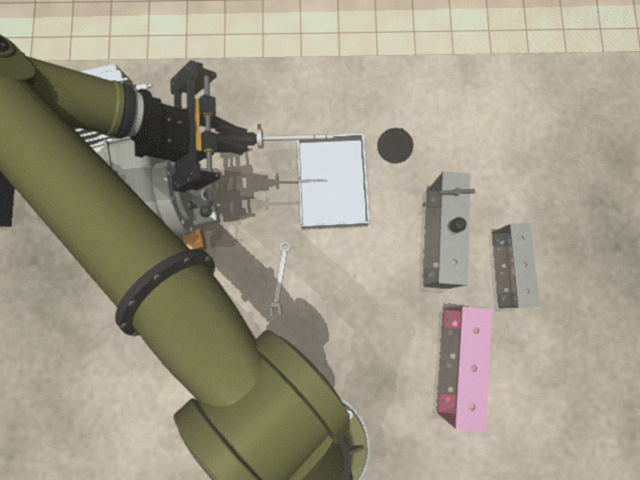

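```bash
python3 - <<'E'
from h import *
s=cams("scene");t=cams("top")
a=cv2.resize(s["image"][190:235,290:410],None,fx=6,fy=6,interpolation=cv2.INTER_CUBIC);b=cv2.resize(t["image"][115:160,230:350],None,fx=6,fy=6,interpolation=cv2.INTER_CUBIC)
cv2.imwrite("pics/z20.png",np.vstack([a,b])[:,:,::-1])
E
```

```text
(no output)
```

View pics/z20.png

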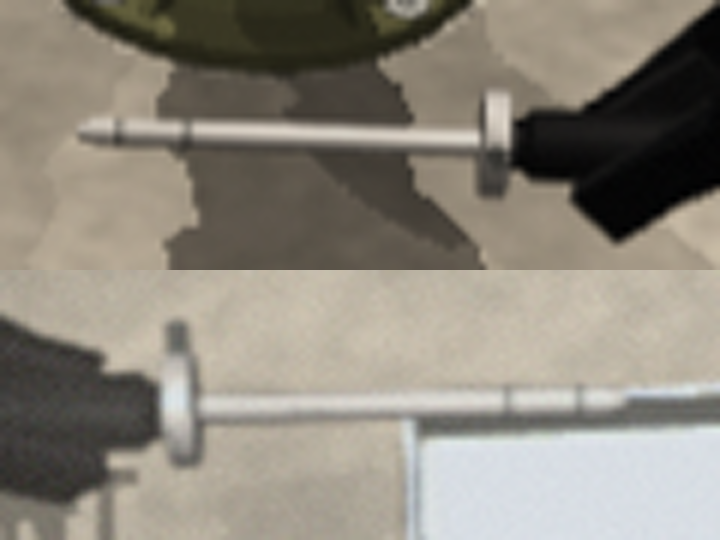

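```bash
python3 - <<'E'
from h import *
s=cams("scene");t=cams("top")
a=tri(t,(334.2,136.7),s,(303.3,211.7));b=tri(t,(263.3,137.8),s,(370.8,213.3));print(a,b)
u=b[0]-a[0];print(np.linalg.norm(u),"deg from level",np.degrees(np.arcsin(u[2]/np.linalg.norm(u))))
print(manip.state()["time_s"],manip.state()["dq"].round(3))
E
```

```text
(array([590.12437094, -44.18454812, 338.07105605]), np.float64(3.6712213909168923)) (array([589.31519582,  75.79250933, 341.21510033]), np.float64(4.446132768257359))
120.02097355446503 deg from level 1.50107994560884
23.65 [ 0.008 -0.009  0.001 -0.004  0.007  0.002 -0.002]
```

move_arm(
  deltas="0 0 0 0 0 0; 0 0 0 0 0 0; 0 0 0 0 0 0; 0 0 0 0 0 0; 0 0 0 0 0 0; 0 0 0 0 0 0; 0 0 0 0 0 0; 0 0 0 0 0 0",
)

```text
time_s: 24.45
tool_pos: [589.2, 106.8, 332.2]
eef_rot: [2.323, -0.001, 0.042]
wrist_force: [0.2, -0.5, -1.2]
width: 21.1
```

```bash
python3 - <<'E'
from plant import manip
st=manip.state();print(st["dq"].round(3),st["width"],st["time_s"])
print(manip.sign_off())
E
```

```text
[0.001 0.002 0.001 0.    0.001 0.001 0.002] 21.12493189394534 24.45
the job is handed in; nothing more can be done
None
```

I took the dipstick from the larger grey rack and pushed it down the guide tube until the collar sat on the mouth. I then drew it straight out and handed the job in at 24.5 s with the rod held level over the drip tray. The sign-off gave no verdict.

- **Seating:** the wrist force rose to about 17 N at the end of the push and I held it there for about 0.8 s. The scene picture showed no gap under the collar, and the images put the rod within about 2° of the tube's axis.
- **Final pose:** triangulating from two cameras gave the rod about 1.5° off level. The tip was at about (590, -44, 338) mm, roughly 68 mm inside the nearest tray edge. The finger opening of 21 mm showed the gauge still gripped, and the joints were still.
- **Other tools:** the other tools, the funnel and the tray look unmoved in the final pictures, judged by eye only.

**Problems and disagreements:**
- **At the pick:** the second joint reached its lower limit of -0.3 rad, and the lift drifted sideways, pressing the rod against the rack hole with about 7 N. I turned the gripper about the rod to free it.
- **Camera readings:** the two fixed cameras disagreed by 2–4 mm throughout. I lined the rod up by comparing it with the mouth in the same pictures.

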